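# Set the rivets in strap hinges on a hand riveting stand

### The arm

A 6-joint arm with a two-finger parallel gripper is mounted at the origin on the work surface. World frame = base frame: x ahead of the robot, y to its left, z up, the work surface at z = 0. Lengths are in mm, angles in rad, forces in N, time in s.
With the tool pointing down it reaches from about 350 to 875 mm from the base axis. Payload 4.2 kg.
Tool frame: the origin (TCP) lies at the very end of the fingers, on their centre line; the grasp point (between the pads) lies 19 mm behind it; z points along the fingers, y is the line along which they close (so a half turn about z gives the same grasp; the last joint's range is limited). The gripper opens to 85 mm and grips with 20 to 120 N. Pads are 22 mm wide; open, the fingers measure 114 mm over their backs; the gripper's body (76 mm by 85 mm) begins 54 mm behind the grasp point. The pads swing forward as they close: fully open they stand 13 mm farther back than shut.
Start: joints at [1.514, 0.385, 0.008, 0, -1.194, -0.259], TCP at [194.078, 594.082, 231.312] pointing down, gripper open.
Joint ranges: [-3.14, 3.14], [-1.21, 2.06], [-1.07, 1.41], [-3.16, 2.05], [-2.99, -0.16], [-3.1, 3.1]. Speed limits (rad/s): [2.79, 2.79, 3.14, 3.14, 3.14, 3.14].

### API

Orientations are given as a unit quaternion [x, y, z, w].
In Python, from bench import arm gives the robot as it stands.
- The arm moves only by the tool servo_tool, never from a script. Its argument "rows" is a list that holds one entry, the list of rows, each a list of 7 numbers: the finger opening in mm, from 0 to 85.4, then the shift along the tool's x, y, z in mm, then the turn, a rotation vector about the tool's x, y, z in rad. A call has 1 to 10 rows; each row is the pose to reach, as a shift and turn from the pose commanded when the call began, along the tool's axes at that moment; what a row does not reach only later rows make up. A row lasts 1/8 s, in which the tool goes at most 62.5 mm and 10.7 degrees, less where a joint would pass 70% of its speed; a pose out of reach is approached as far as the arm can. A call with a gripper value outside its range is refused whole. The fingers move at their own pace and stop on an object; the grip force is fixed at half the most. Time passes only in rows, so rows that repeat a pose let the fingers close. It gives the time, the measured TCP pose, the force, the opening and the grip force at its end, in the units of the state.
- arm.read_state(): the state, without advancing time (a new reading comes with each control period).
- arm.get_image(name): name is "side" or "top"; returns the picture (400x640x3 uint8, red, green, blue); there is no depth.
- arm.camera_params(name): a dict with "intrinsics" (3x3 intrinsics, pixels), "D" ([k1, k2, p1, p2, k3] as OpenCV has them; the pictures are not rectified), "R" (3x3) and "t" (3): a world point X has camera coordinates R X + t. Camera axes: x right, y down, z forward; pixel columns grow to the right and rows downward; lengths in mm; the calibration is good to about 2 mm. A picture is of the moment at which its call begins. camera_params takes no time and is no camera call.
- arm.job_done(): hands the job in; it is judged then, once.
The state is a dict: "clock": time; "joints": joint angles; "joint_vel": joint speeds; "joint_efforts": joint torques, N m; "position": TCP position; "ee_rot": TCP orientation; "contact_force": force on the tool from outside, world axes, zero at the start; "wrist_torque": the same for the moment, N m; "gripper_width": finger opening in mm; "grasp_force": force on a finger pad.
Only numpy, scipy, OpenCV 4.12 (cv2) and the standard library are available. Lean on these libraries where they do the work, as an engineer would, in place of code of your own. Each camera call takes 0.05 s, during which the arm holds its last target. There are 200 camera calls.

### The job

Lay each strap hinge from the tray in a nest of the riveting stand, rivet side up and rivet under a punch, then fit the crank on the jack screw and wind the table up until its pointer is level with the line on the gauge. Take the crank off, and with the mallet strike down the sprung punch over each strap, with brisk blows rather than a slow push, until every rivet is driven fully home; never strike a punch that has no strap under it, and use the crank and mallet, not the gripper itself, on screw, punches and rivets. Finally lay the straps flat in the tray again, leave crank (standing on its hub) and mallet on the bench and the table at its height, and do not disturb the bottle, tin and pliers.

Things in the scene. Friction and masses are not known exactly. Their poses are not given: they have to be found in the camera images.
- press: riveting stand fixed to the bench: teal base 220 x 400 x 15 mm, teal bridge on two columns (front face x = -16 mm, underside 110, top 135 mm above the bench) with 3 sprung punches, steel table below, jack pillar at its -y end. Origin on the bench under the middle punch; x away from the side where straps are slid in, y along the punch row
- table_slide (a joint): table height, m, 0 to 0.030; top 62 mm above the bench at 0. Set height 0.020 (top 82 mm up): there the brass pointer on the table's rear (+x) edge is level with the black line on the upright aluminium gauge plate beside it. Plate 200 mm wide, x = -125 to +45 mm of the stand. Moves only with the screw, stays put under blows
- screw (a joint): jack screw angle, rad, grows clockwise from above, starts 0 to 6.3. Clockwise lifts the table 8 mm a turn (table_slide = 0.0012732 x screw); 0.15 N m to turn. Upright at (0, -175) mm of the stand: square end 12 x 12 x 14 mm tall (faces along the stand's x, y at 0), with a round conical nose above it, top 181 mm above the bench; collar below at 160 mm, where the crank's hub rests
- crank: loose steel crank on its hub, 0.38 kg. Origin: centre of hub's underside. Hub 30 mm square, 24 tall, 15 mm square socket below, 24 deep, faces along x, y. Arm 14 wide along x, -45 to +75, z 24-32; ball r 14 at x -50. Boss 22 mm square on top, z 32-58: lift here, pinched across y. Free-spinning upright black grip, 22 mm diameter, z 35-75, at x +65: wind here. 0.2 rad play on the screw
- mallet: rawhide mallet, 0.5 kg, standing on its striking face. Head a tan upright cylinder, 50 mm diameter, 64 mm tall; origin: centre of the lower face, z up. Wooden handle along -x from -23 to -153 mm, 18 mm wide (y), 22 mm high, its centre line 32 mm above the face. Centre of mass 8 mm from the head's axis towards the handle
- tray: fixed aluminium work tray 180 (x) x 220 (y) mm, floor 4 mm thick, rim 12 mm high. Origin: centre of the underside, on the bench
- strap0: brass strap hinge (two or three of strap0..2 are present), 0.08-0.15 kg: flat strap 24 mm wide, 4 thick, from x = 0 to a round tip at x = +112, and a rolled eye, 16 mm diameter, 24 wide, across its end at x = 0. Origin: below the eye's centre, level with the strap's underside; x towards the tip, z up (rivet side). Grip it by the eye (z 0-16 mm), across y
- rivet0_head (a point): top of the steel rivet in strap0, at x = 92 mm, y = 0 of the strap; 12.5 mm above the strap's underside before it is set, 6.5 mm when home. Head 13 mm diameter, 2.5 mm thick
- rivet0 (a joint): how far the rivet of strap0 has been driven in, m: 0 stands proud, 0.006 fully home. It sticks by friction, about 5 N, and stays where it is driven
- nest0 (a point): point on the table's top under punch0, at (0, 70) mm of the stand, axes as the stand, moves with the table. Nest: channel along x, 29 mm wide, between rails 3.5 mm high from x = -30 to +25 mm, end stop at x = +22.5. A strap lies in it with its rivet over this point, tip to +x, eye at x = -92 on the open front of the table. 10 mm cheeks edge the table at y = +-96
- punch0 (a joint): travel of punch0 over nest0, m, 0 up to 0.018 down; spring return, 2.5 to 6 N. Strike its round cap: 26 mm diameter, top 177.5 mm above the bench at rest. Tip 14 mm diameter, 104.5 mm above the bench at rest: with the table set, a standing rivet is 10 mm below it and 16 mm of travel drives it home; with the table down it does not reach
- strap1: brass strap hinge (two or three of strap0..2 are present), 0.08-0.15 kg: flat strap 24 mm wide, 4 thick, from x = 0 to a round tip at x = +112, and a rolled eye, 16 mm diameter, 24 wide, across its end at x = 0. Origin: below the eye's centre, level with the strap's underside; x towards the tip, z up (rivet side). Grip it by the eye (z 0-16 mm), across y
- rivet1_head (a point): top of the steel rivet in strap1, at x = 92 mm, y = 0 of the strap; 12.5 mm above the strap's underside before it is set, 6.5 mm when home. Head 13 mm diameter, 2.5 mm thick
- rivet1 (a joint): how far the rivet of strap1 has been driven in, m: 0 stands proud, 0.006 fully home. It sticks by friction, about 5 N, and stays where it is driven
- nest1 (a point): point on the table's top under punch1, at (0, 0) mm of the stand, axes as the stand, moves with the table. Nest: channel along x, 29 mm wide, between rails 3.5 mm high from x = -30 to +25 mm, end stop at x = +22.5. A strap lies in it with its rivet over this point, tip to +x, eye at x = -92 on the open front of the table. 10 mm cheeks edge the table at y = +-96
- punch1 (a joint): travel of punch1 over nest1, m, 0 up to 0.018 down; spring return, 2.5 to 6 N. Strike its round cap: 26 mm diameter, top 177.5 mm above the bench at rest. Tip 14 mm diameter, 104.5 mm above the bench at rest: with the table set, a standing rivet is 10 mm below it and 16 mm of travel drives it home; with the table down it does not reach
- strap2: brass strap hinge (two or three of strap0..2 are present), 0.08-0.15 kg: flat strap 24 mm wide, 4 thick, from x = 0 to a round tip at x = +112, and a rolled eye, 16 mm diameter, 24 wide, across its end at x = 0. Origin: below the eye's centre, level with the strap's underside; x towards the tip, z up (rivet side). Grip it by the eye (z 0-16 mm), across y
- rivet2_head (a point): top of the steel rivet in strap2, at x = 92 mm, y = 0 of the strap; 12.5 mm above the strap's underside before it is set, 6.5 mm when home. Head 13 mm diameter, 2.5 mm thick
- rivet2 (a joint): how far the rivet of strap2 has been driven in, m: 0 stands proud, 0.006 fully home. It sticks by friction, about 5 N, and stays where it is driven
- nest2 (a point): point on the table's top under punch2, at (0, -70) mm of the stand, axes as the stand, moves with the table. Nest: channel along x, 29 mm wide, between rails 3.5 mm high from x = -30 to +25 mm, end stop at x = +22.5. A strap lies in it with its rivet over this point, tip to +x, eye at x = -92 on the open front of the table. 10 mm cheeks edge the table at y = +-96
- punch2 (a joint): travel of punch2 over nest2, m, 0 up to 0.018 down; spring return, 2.5 to 6 N. Strike its round cap: 26 mm diameter, top 177.5 mm above the bench at rest. Tip 14 mm diameter, 104.5 mm above the bench at rest: with the table set, a standing rivet is 10 mm below it and 16 mm of travel drives it home; with the table down it does not reach
- cleaner: green bottle with a red cap, 64 mm diameter, 170 mm tall; a bystander, to be left alone
- rivet_tin: steel tin, 70 mm diameter, 60 mm tall; a bystander, to be left alone
- pliers: pliers with red handles, 145 mm long, lying on the bench; a bystander, to be left alone
Mind the look-alikes: they are no part of the job. What is shaped like the mallet but yellow is not meant. Leave any yellow look-alike of the crank alone.

How it is judged:
By the outcome, as a careful person would: the job done as asked, in the order asked, and still so for the second after the job is handed in, with the robot touching nothing.
Of strap0, strap1, strap2 only 2 to 3 are there at a start; the rules pass over those that are not, and their reading is None.
At some moment in a run one of strap0, strap1, strap2 may be knocked a few centimetres aside while the robot is not near it.
It also fails if it takes over 210 s, if anything falls off the work surface, if the arm or the gripper's body presses on something with over 40 N, if the wrist force passes 120 N, or if a joint passes its speed limit or range.

## Working session

There is one attempt and no reset: what is moved stays moved. The work goes in short steps, Python scripts to look and compute and a tool call to move; the robot and the scene stay as the last step left them, time stands still between calls to the robot, and variables do not carry over. Pictures are saved under pics/ and viewed, at most 14 in all, crops included, and the job is handed in when it is done.

Besides the shell and the picture viewer there is one more tool, called after "Call:" by a JSON object that holds its "fn" and its "kwargs", one argument or row to a line. servo_tool: Moves the arm, as the interface text tells. Its arguments: {"type":"object","properties":{"rows":{"type":"array"}},"required":["rows"]}

```bash
ls; mkdir -p pics; cat > h.py <<'E'
import numpy as np, cv2
from bench import arm
def save(n,f):
    im=arm.get_image(n); cv2.imwrite('pics/'+f,im[:,:,::-1]); return im
def ray(n,u,v):
    c=arm.camera_params(n);K=np.array(c['intrinsics'],float);R=np.array(c['R']);t=np.array(c['t'])
    p=cv2.undistortPoints(np.array([[[u,v]]],float),K,np.array(c['D'],float))[0,0]
    return -R.T@t, R.T@np.array([p[0],p[1],1.])
def onz(n,u,v,z):
    o,d=ray(n,u,v); return o+d*(z-o[2])/d[2]
def two(a,b):
    (o1,d1),(o2,d2)=ray(*a),ray(*b)
    A=np.c_[d1,-d2]; s=np.linalg.lstsq(A,o2-o1,rcond=None)[0]
    p,q=o1+d1*s[0],o2+d2*s[1]; return (p+q)/2,np.linalg.norm(p-q)
def proj(n,X):
    c=arm.camera_params(n)
    p,_=cv2.projectPoints(np.array(X,float).reshape(-1,1,3),cv2.Rodrigues(np.array(c['R'],float))[0],np.array(c['t'],float),np.array(c['intrinsics'],float),np.array(c['D'],float)); return p[:,0].round(1)
E
python3 - <<'E'
from h import *
np.set_printoptions(precision=3,suppress=True)
save('side','s0.png');save('top','t0.png')
for n in('side','top'):
    c=arm.camera_params(n);print(n,c['intrinsics'],c['D'],-np.array(c['R']).T@np.array(c['t']),np.array(c['R']))
print(arm.read_state())
E
```

```text
pics
side [[515.406   0.    313.179]
 [  0.    515.406 199.36 ]
 [  0.      0.      1.   ]] [0.004 0.    0.    0.    0.   ] [ 223.78   701.725 1025.441] [[-0.899 -0.437 -0.008]
 [-0.315  0.661 -0.681]
 [ 0.303 -0.61  -0.732]]
top [[362.39    0.    311.376]
 [  0.    362.39  193.86 ]
 [  0.      0.      1.   ]] [-0.05  0.    0.    0.    0.  ] [ 417.708  -65.39  1058.003] [[ 0.009 -1.    -0.002]
 [-0.985 -0.008 -0.171]
 [ 0.171  0.003 -0.985]]
{'clock': 0.1, 'joints': array([ 1.514,  0.386,  0.007, -0.   , -1.194, -0.259]), 'joint_vel': array([ 0.001, -0.002,  0.003,  0.002, -0.001,  0.001]), 'joint_efforts': array([ -0.   , -39.332,  18.893,   4.198,  -0.003,   0.   ]), 'position': array([193.951, 593.599, 230.319]), 'ee_rot': array([ 0.988, -0.157, -0.   ,  0.001]), 'contact_force': array([ 0.494,  0.342, -0.208]), 'wrist_torque': array([-0.004,  0.036, -0.02 ]), 'grasp_force': 0.0, 'gripper_width': 85.74234878567499}
```

View pics/s0.png

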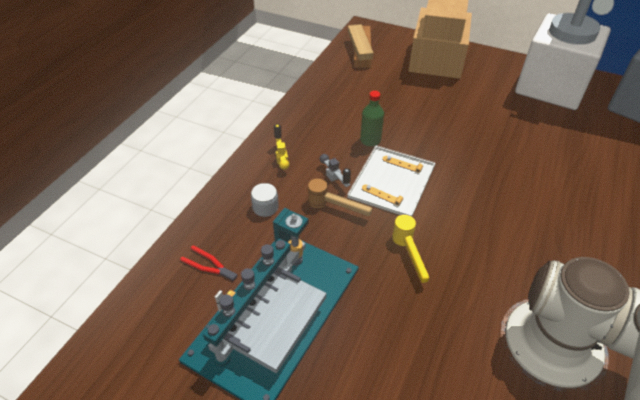

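View pics/t0.png

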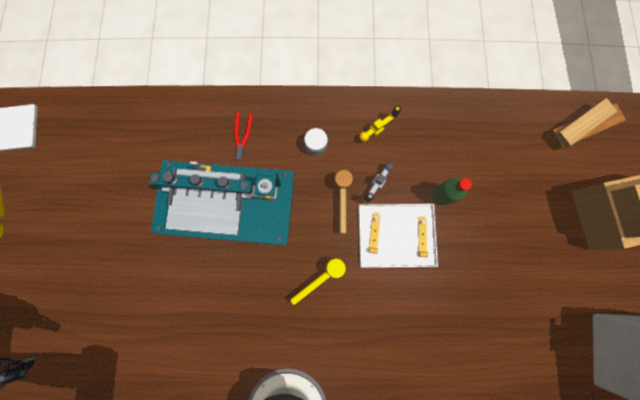

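The two views show two straps in the tray (top image around (375,232) and (422,236)). The stand is at (225,200), the mallet head at (344,178), the crank at (378,182), and the yellow look-alikes are separate. I'll enlarge both views.

```bash
python3 - <<'E'
import cv2
t=cv2.imread('pics/t0.png')[100:310,140:450];cv2.imwrite('pics/t0c.png',cv2.resize(t,None,fx=2.58,fy=2.58,interpolation=cv2.INTER_CUBIC))
s=cv2.imread('pics/s0.png')[90:400,170:450];cv2.imwrite('pics/s0c.png',cv2.resize(s,None,fx=1.93,fy=1.93,interpolation=cv2.INTER_CUBIC))
E
```

```text
(no output)
```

View pics/t0c.png

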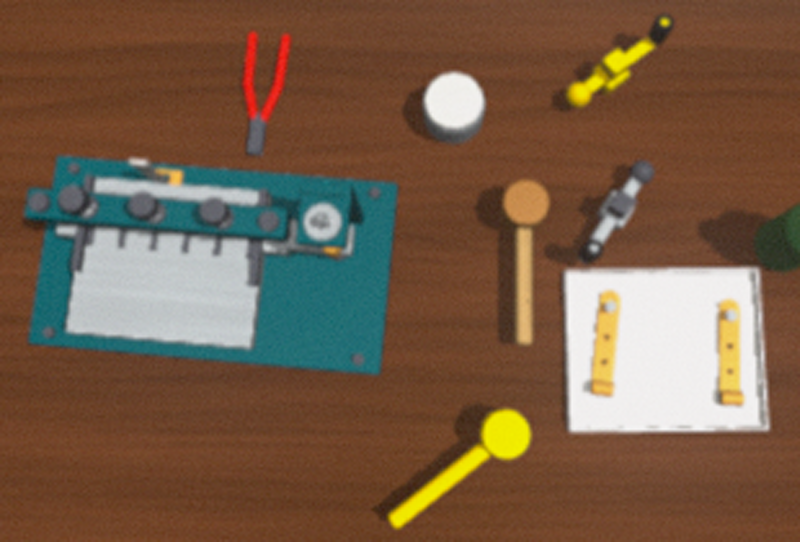

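View pics/s0c.png

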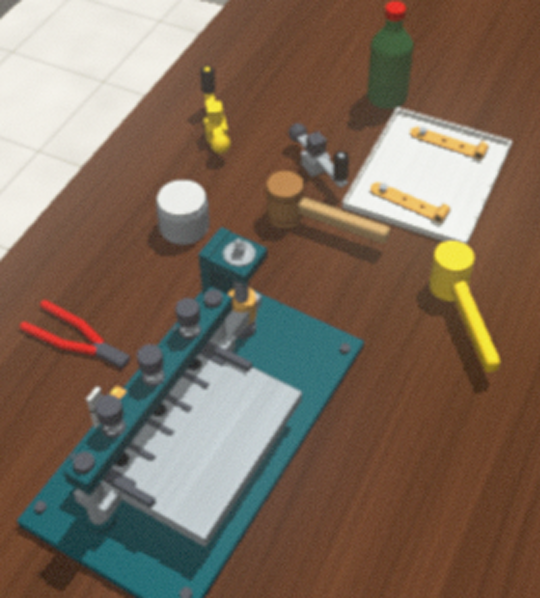

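```bash
python3 - <<'E'
import cv2,numpy as np
t=cv2.imread('pics/t0.png');s=cv2.imread('pics/s0.png')
def sm(im,crop,pts,ox,oy,f):
    h=cv2.cvtColor(im,cv2.COLOR_BGR2HSV)
    for n,(u,v) in pts.items():
        x,y=int(ox+u/f),int(oy+v/f);print(n,(x,y),h[y,x],end='; ')
    print()
sm(t,0,dict(strap=(604,360),eye=(601,388),rivet=(609,306),head=(526,203),handle=(524,290),boss=(621,204),cgrip=(592,250),ball=(643,171),cap=(142,206),colm=(268,220),teal=(330,310),bridge=(177,215),jackw=(322,221),wood=(470,300),tray=(670,350),tab=(160,300)),140,100,2.58)
sm(s,0,dict(strap=(410,202),eye=(443,213),head=(285,185),handle=(345,217),boss=(316,145),cgrip=(341,168),ball=(299,131),cap=(150,355),teal=(300,330),jackw=(238,252)),170,90,1.93)
E
```

```text
strap (374, 239) [ 19 155 192]; eye (372, 250) [ 21 164 240]; rivet (376, 218) [ 90   8 211]; head (343, 178) [ 15 160 199]; handle (343, 212) [ 18 123 221]; boss (380, 179) [120  16 111]; cgrip (369, 196) [ 90   3 164]; ball (389, 166) [124  16 112]; cap (195, 179) [109  26 107]; colm (243, 185) [123  26 107]; teal (267, 220) [ 92 194 117]; bridge (208, 183) [ 93 182 116]; jackw (264, 185) [ 98   7 147]; wood (322, 216) [ 11 156 119]; tray (399, 235) [  0   2 241]; tab (202, 216) [103  11 203]; 
strap (382, 194) [ 20 144 239]; eye (399, 200) [ 19 145 234]; head (317, 185) [ 15 148 190]; handle (348, 202) [ 18 110 222]; boss (333, 165) [168  18  70]; cgrip (346, 177) [15 50 61]; ball (324, 157) [90  5 99]; cap (247, 273) [114  23 112]; teal (325, 260) [ 94 144 119]; jackw (293, 220) [ 98  10 104];
```

```bash
python3 - <<'E'
from h import *
np.set_printoptions(precision=1,suppress=True)
I={n:cv2.imread(f'pics/{n[0]}0.png') for n in('top','side')}
def blobs(n,lo,hi,roi,mn=15):
    h=cv2.cvtColor(I[n],cv2.COLOR_BGR2HSV);m=cv2.inRange(h,np.array(lo),np.array(hi));z=np.zeros_like(m);x0,y0,x1,y1=roi;z[y0:y1,x0:x1]=m[y0:y1,x0:x1]
    k,l,st,c=cv2.connectedComponentsWithStats(z)
    for i in range(1,k):
        if st[i,4]>=mn:
            cn=cv2.findContours((l==i).astype(np.uint8),0,2)[0][0]
            print(n,st[i],c[i],cv2.minAreaRect(cn)) 
print('brass');
blobs('top',(15,110,150),(24,255,255),(355,195,445,275))
blobs('side',(15,110,150),(24,255,255),(345,145,445,215))
print('mallet')
blobs('top',(12,90,165),(19,190,255),(325,165,358,240))
blobs('side',(12,80,150),(20,190,255),(300,170,375,222))
print('crank')
blobs('top',(0,0,30),(180,60,240),(358,160,398,202))
blobs('side',(0,0,30),(180,60,150),(315,150,352,185))
print('caps')
blobs('top',(95,10,80),(135,45,135),(145,165,255,195))
blobs('side',(95,8,85),(135,45,140),(200,235,290,350))
print('teal')
blobs('top',(85,90,60),(100,255,255),(145,150,310,250),300)
E
```

```text
brass
top [369 213  11  40 269] [374.  234.1] ((374.1278076171875, 232.51235961914062), (7.481178283691406, 39.3965950012207), 5.52754020690918)
top [419 216   9  41 267] [422.2 238. ] ((422.0919189453125, 236.10899353027344), (40.16305160522461, 7.872871398925781), 86.72950744628906)
side [383 156  39  15 193] [402.6 163.6] ((401.6337890625, 163.60202026367188), (39.272865295410156, 7.408923625946045), 12.87500286102295)
side [363 185  40  18 224] [382.8 194.7] ((381.71136474609375, 194.50929260253906), (40.80367660522461, 8.122574806213379), 17.447187423706055)
side [345 199   7   7  20] [348.2 202. ] ((347.9827575683594, 201.79310607910156), (6.127946376800537, 4.456687927246094), 21.801410675048828)
mallet
top [336 170  17  17 222] [343.6 177.8] ((344.0, 178.0), (16.0, 16.0), 90.0)
top [341 189   5  44 220] [343.  210.5] ((343.0, 210.5), (43.0, 4.0), 90.0)
side [308 179  19  13 196] [317.1 184.9] ((317.0, 185.0), (12.0, 18.0), 90.0)
side [362 185  13  10  67] [368.5 189.3] ((368.3493347167969, 189.06849670410156), (14.044938087463379, 5.9690985679626465), 20.556045532226562)
side
[... 2308 characters left out ...]
9967727661133), 34.695152282714844)
side [220 295  13  11 104] [225.7 300.1] ((226.0, 300.0), (10.0, 12.0), 90.0)
side [223 308  12   8  37] [229.1 312.1] ((228.69998168945312, 311.8999938964844), (5.7486572265625, 11.171918869018555), 77.47119140625)
side [236 308  24  21 145] [245.4 318.1] ((246.65985107421875, 318.3921813964844), (14.206260681152344, 25.424938201904297), 37.5685920715332)
side [209 325   9   8  63] [212.8 328.7] ((213.0, 328.5), (7.0, 8.0), 90.0)
side [209 331  41  19 218] [231.1 343.1] ((229.0, 340.0), (18.0, 40.0), 90.0)
teal
top [ 150  161  144   84 5163] [235.8 203.4] ((219.5504608154297, 202.04464721679688), (142.20901489257812, 73.97346496582031), 4.635463237762451)
```

```bash
python3 - <<'E'
from h import *
np.set_printoptions(precision=1,suppress=True)
P=dict(cap2=((223.2,182),(267,249)),cap1=((195.2,178.8),(247.2,273.5)),cap0=((168,177),(225.9,300)),colL=((154.7,177.9),(212.8,328.7)),colR=((243.6,185.5),(280,243.5)),
mhead=((344,178),(317.2,185)),
strapA=((374.1,232.5),(381.7,194.5)),strapB=((422.1,236.1),(401.6,163.6)),
boss=((379.9,179.8),(333.5,164.5)),cgrip=((369.5,196),(346.5,171.5)),ball=((389.3,166),(324.5,158)))
for k,(a,b) in P.items(): print(k,*two(('top',*a),('side',*b)))
print('caps z177.5',[onz('top',*P[k][0],177.5) for k in('cap0','cap1','cap2')],[onz('side',*P[k][1],177.5) for k in('cap0','cap1','cap2')])
# base edges on z=15
f=lambda u,v:(140+u/2.58,100+v/2.58)
for c in((30,345),(380,373),(397,183),(58,155)):print('base',onz('top',*f(*c),15))
for n,c in (('A',P['strapA'][0]),('B',P['strapB'][0])):print(n,onz('top',*c,8))
for u,v in((565,268),(760,266),(769,430),(569,432)):print('tray',onz('top',*f(u,v),12))
for n,uv in dict(A_eye=(600.5,388),A_riv=(609,306),B_eye=(731,398),B_riv=(729,314)).items():print(n,onz('top',*f(*uv),14))
print('mal tail',onz('top',343.2,233.3,43), onz('top',343.5,189.5,43))
print(onz('side',317.2,185,64),onz('top',344,178,64))
print('screwtop',onz('top',*f(322,219),181))
E
```

```text
cap2 [600.6 158.8 172.4] 2.3600973845443547
cap1 [607.2 229.7 172.7] 0.12099383329143928
cap0 [612.  299.8 172.4] 1.2657810378025567
colL [616.1 348.6 139. ] 0.1429190632747085
colR [597.6 113.2 140.2] 0.7444716003942933
mhead [ 636.7 -153.7   59.7] 0.2582736566798639
strapA [ 486.8 -245.2    4.6] 2.2596126182919103
strapB [ 477.9 -384.6    5.2] 0.7702326471214951
boss [ 635.9 -257.6   45.4] 0.7419501615866795
cgrip [ 583.7 -223.    70.5] 0.8415361115317378
ball [ 680.3 -290.4   25.7] 2.3851932840516787
caps z177.5 [array([610.2, 297.4, 177.5]), array([606.1, 228.1, 177.5]), array([598.4, 157.2, 177.5])] [array([610.3, 302.3, 177.5]), array([605.1, 232.4, 177.5]), array([599.6, 162.2, 177.5])]
base [477.4 400.   15. ]
base [450.9   5.6  15. ]
base [666.8  -9.7  15. ]
base [697.6 385.4  15. ]
A [ 487.7 -244.3    8. ]
B [ 478.1 -383.7    8. ]
tray [ 570.4 -201.1   12. ]
tray [ 574.4 -423.4   12. ]
tray [ 391.2 -425.    12. ]
tray [ 388.2 -203.3   12. ]
A_eye [ 436.3 -238.5   14. ]
A_riv [ 527.5 -249.7   14. ]
B_eye [ 426.1 -383.4   14. ]
B_riv [ 519.3 -384.9   14. ]
mal tail [ 482.5 -151.9   43. ] [ 606.9 -153.5   43. ]
[ 634.7 -149.9   64. ] [ 635.8 -153.3   64. ]
screwtop [591.2  52.7 181. ]
```

```bash
cat >> h.py <<'E'
from scipy.spatial.transform import Rotation as Ro
def pose():
    s=arm.read_state(); R=Ro.from_quat(s['ee_rot']).as_matrix()
    return np.array(s['position']),R,s
def plan(*wps,yaw=None):
    """wps: (x,y,z,yaw[world yaw of tool x]) -> shifts/turns from the pose now"""
    p,R,s=pose(); y0=np.arctan2(R[1,0],R[0,0]); print('now',p.round(1),'yaw',round(y0,3),'w',round(s['gripper_width'],1),'F',np.round(s['contact_force'],1),'t',s['clock'])
    for w in wps:
        T=Ro.from_euler('z',w[3]).as_matrix()@np.diag([1,-1,-1.])
        print((R.T@(np.array(w[:3])-p)).round(1),Ro.from_matrix(R.T@T).as_rotvec().round(3))
S0=np.array([605.5,230.]);SY=-0.072
def st(x,y): # stand -> world
    c,s=np.cos(SY),np.sin(SY); return S0+[c*x-s*y,s*x+c*y]
E
python3 - <<'E'
from h import *
plan((500,200,235,-.2),(434,-242,150,-.11),(434,-242,60,-.11))
g=lambda u,v:('side',170+u/1.93,90+v/1.93); f=lambda u,v:('top',140+u/2.58,100+v/2.58)
print(two(f(66,333),g(206,541)),two(f(253,349),g(300,393)))
E
```

```text
now [194.  593.6 230.3] yaw -0.316 w 85.7 F [ 0.5  0.3 -0.2] t 0.1
[413.2 279.   -4.1] [ 0.002 -0.    -0.116]
[487.8 719.5  81.8] [ 0.002  0.    -0.206]
[487.8 719.3 171.8] [ 0.002  0.    -0.206]
(array([487.55668043, 340.0314572 ,  63.28599611]), np.float64(0.7894486593418082)) (array([474.7637919 , 138.76976591,  60.13926619]), np.float64(2.7513479778414998))
```

Call:
{"fn": "servo_tool", "kwargs": {
  "rows": [
    [[40,60,40,0,0,0,-0.02],[40,113,76,-1,0,0,-0.04],[40,163,110,-1,0,0,-0.05],[40,213,144,-2,0,0,-0.06],[40,263,178,-2,0,0,-0.08],[40,313,212,-3,0,0,-0.09],[40,363,246,-3,0,0,-0.1],[40,413,279,-4,0,0,-0.116],[40,423,339,0,0,0,-0.14],[40,433,399,0,0,0,-0.16]]
  ]
}}

```text
clock: 1.35
position: [481.2, 78.2, 230.3]
ee_rot: [0.997, -0.078, -0.001, 0.0]
contact_force: [0.6, -0.1, -0.4]
gripper_width: 40.0
grasp_force: 0.0
```

Call:
{"fn": "servo_tool", "kwargs": {
  "rows": [
    [[40,8,60,0,0,0,-0.02],[40,18,120,0,0,0,-0.04],[40,28,180,20,0,0,-0.05],[40,38,240,40,0,0,-0.05],[40,46,300,60,0,0,-0.05],[40,46,320,80,0,0,-0.05],[40,46,320,80,0,0,-0.05],[40,46,320,80,0,0,-0.05]]
  ]
}}

```text
clock: 2.35
position: [477.8, -242.7, 151.7]
ee_rot: [0.999, -0.053, 0.0, 0.0]
contact_force: [-0.2, 0.2, 0.6]
gripper_width: 39.7
grasp_force: 0.0
```

```bash
python3 - <<'E'
from h import *
plan((434,-242,60,-.11),(434,-242,6,-.11))
a=save('side','s1.png');b=save('top','t1.png')
print(proj('side',[[434,-242,20],pose()[0]]),proj('top',[[434,-242,20],pose()[0]]))
c=np.hstack([cv2.resize(a[100:300,300:500],(600,600)),]);t=cv2.resize(b[190:290,330:450],(480,400))
o=np.zeros((600,800,3),np.uint8);o[:400,:400]=cv2.resize(a[120:240,320:440],(400,400));o[:400,400:]=cv2.resize(b[180:300,340:460],(400,400));cv2.imwrite('pics/c1.png',o[:400,:,::-1])
E
```

```text
now [ 477.8 -242.7  151.7] yaw -0.105 w 39.7 F [-0.2  0.2  0.6] t 2.35
[-43.7   3.9  91.6] [ 0.    -0.     0.005]
[-43.7   3.9 145.6] [ 0.    -0.     0.005]
[[400.  197.4]
 [389.3 155.8]] [[374.4 251.2]
 [383.  232.5]]
```

View pics/c1.png

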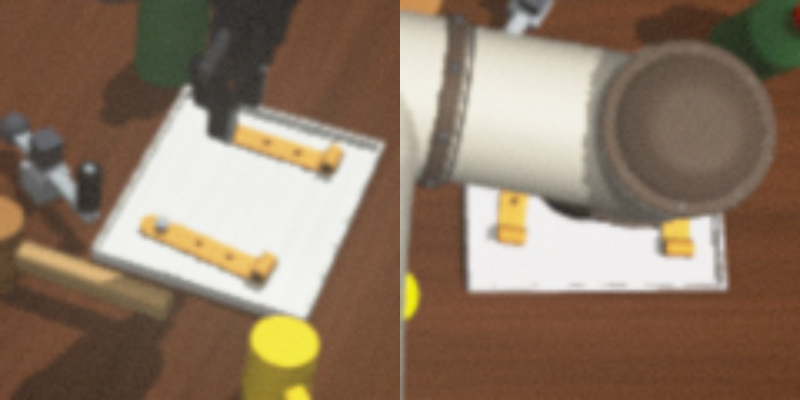

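The crop shows the eye at side (399.5,199.5) and top (373.6,250), which matches the estimate, so I'll go down and grip.

Call:
{"fn": "servo_tool", "kwargs": {
  "rows": [
    [[40,-43,3,50,0,0,0.005],[40,-43,3,92,0,0,0.005],[40,-43,3,120,0,0,0.005],[40,-43,3,144,0,0,0.005],[40,-43,3,145,0,0,0.005]]
  ]
}}

```text
clock: 3.08
position: [434.2, -240.4, 5.7]
ee_rot: [0.999, -0.055, -0.001, -0.0]
contact_force: [0.5, 0.1, -0.1]
gripper_width: 39.8
grasp_force: 0.0
```

Call:
{"fn": "servo_tool", "kwargs": {
  "rows": [
    [[15,0,0,0,0,0,0],[15,0,0,0,0,0,0],[15,0,0,0,0,0,0],[15,0,0,0,0,0,0],[15,0,0,0,0,0,0]]
  ]
}}

```text
clock: 3.7
position: [435.6, -241.4, 7.7]
ee_rot: [0.998, -0.055, 0.001, 0.0]
contact_force: [0.3, 3.9, 6.1]
gripper_width: 21.8
grasp_force: 59.5
```

Call:
{"fn": "servo_tool", "kwargs": {
  "rows": [
    [[15,0,0,-20,0,0,0],[15,0,0,-60,0,0,0],[15,0,0,-120,0,0,0],[15,0,0,-120,0,0,0]]
  ]
}}

```text
clock: 4.2
position: [437.6, -242.4, 131.3]
ee_rot: [0.998, -0.055, 0.006, 0.001]
contact_force: [-0.5, -0.1, -1.9]
gripper_width: 22.0
grasp_force: 58.9
```

```bash
python3 - <<'E'
from h import *
e=st(-93,0);q=st(-180,0)
plan((*q,125,SY),(*e,90,SY));print(q,e)
a=save('side','s2.png');cv2.imwrite('pics/c2.png',cv2.resize(a[100:240,320:480,::-1],(640,560),interpolation=cv2.INTER_CUBIC))
E
```

```text
now [ 437.6 -242.4  131.3] yaw -0.11 w 22.0 F [-0.5 -0.1 -1.9] t 4.2
[ -65.  -481.1    4.7] [ 0.002 -0.012 -0.038]
[  21.5 -484.5   40.7] [ 0.002 -0.012 -0.038]
[425.96635848 242.94880546] [512.74095188 236.69021616]
```

View pics/c2.png

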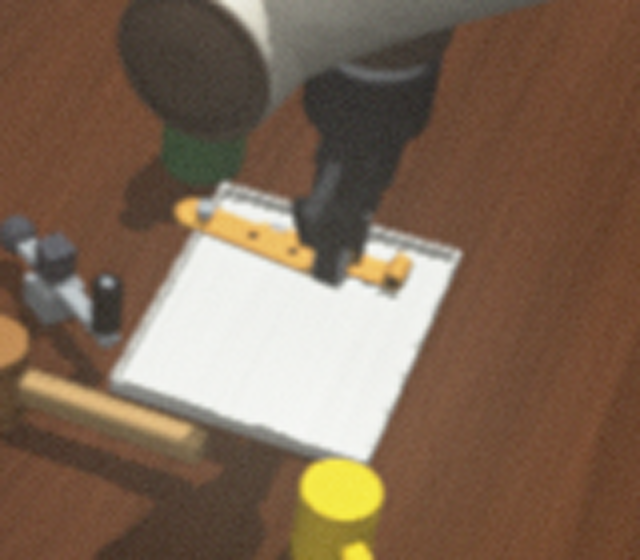

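```bash
python3 - <<'E'
from h import *
for z in(122,132,142,152):print(z,proj('side',[[529,-252,z],[437,-242,z]]).tolist())
E
```

```text
122 [[371.0, 156.4], [403.5, 169.4]]
132 [[371.3, 153.6], [404.0, 166.5]]
142 [[371.5, 150.7], [404.5, 163.6]]
152 [[371.8, 147.7], [405.0, 160.7]]
```

Call:
{"fn": "servo_tool", "kwargs": {
  "rows": [
    [[15,-20,-40,0,0,-0.012,-0.01],[15,-40,-95,0,0,-0.012,-0.02],[15,-60,-150,0,0,-0.012,-0.02],[15,-65,-205,0,0,-0.012,-0.03],[15,-65,-260,0,0,-0.012,-0.038],[15,-65,-315,4,0,-0.012,-0.038],[15,-65,-370,4,0,-0.012,-0.038],[15,-65,-425,4,0,-0.012,-0.038],[15,-65,-481,4,0,-0.012,-0.038],[15,-65,-481,4,0,-0.012,-0.038]]
  ]
}}

```text
clock: 5.5
position: [423.0, 246.7, 120.8]
ee_rot: [0.999, -0.035, -0.006, 0.0]
contact_force: [-0.2, -0.4, -0.8]
gripper_width: 22.0
grasp_force: 59.2
```

Call:
{"fn": "servo_tool", "kwargs": {
  "rows": [
    [[15,0,0,20,0,0,0],[15,0,0,42,0,0,0],[15,0,0,42,0,0,0],[15,0,0,42,0,0,0]]
  ]
}}

```text
clock: 6.0
position: [422.6, 243.4, 80.4]
ee_rot: [0.999, -0.037, -0.006, -0.0]
contact_force: [0.5, -0.4, -0.7]
gripper_width: 22.2
grasp_force: 59.2
```

```bash
python3 - <<'E'
from h import *
e=st(-93,0)
plan((*e,84,SY),(*st(-130,0),84,SY))
a=save('side','s3.png');b=save('top','t3.png')
o=np.hstack([cv2.resize(a[220:370,200:350],(400,400),interpolation=2),cv2.resize(b[150:260,150:260],(400,400),interpolation=2)]);cv2.imwrite('pics/c3.png',o[:,:,::-1])
E
```

```text
now [422.6 243.4  80.4] yaw -0.073 w 22.2 F [ 0.5 -0.4 -0.7] t 6.0
[90.4  0.1 -4.7] [ 0.     0.012 -0.001]
[53.4  0.2 -4.3] [ 0.     0.012 -0.001]
```

View pics/c3.png

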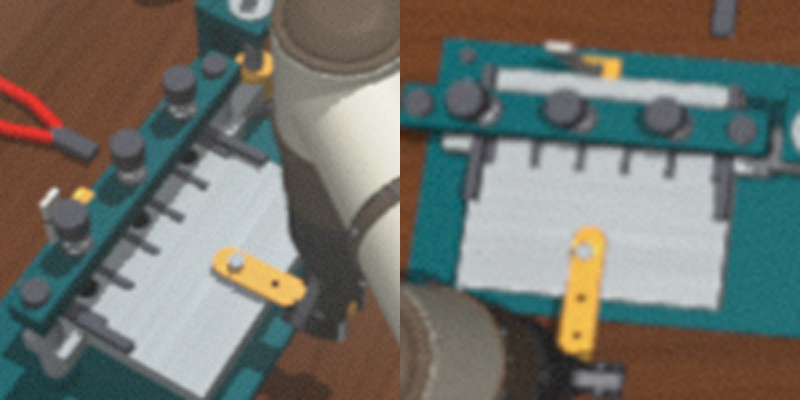

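The rivet (top crop (585,249)) lines up with the middle nest, whose rails are at 580 and 625. Sliding in.

Call:
{"fn": "servo_tool", "kwargs": {
  "rows": [
    [[15,15,0,-4,0,0.012,0],[15,40,0,-4,0,0.012,0],[15,65,0,-4,0,0.012,0],[15,82,0,-4,0,0.012,0],[15,90,0,-4,0,0.012,0],[15,90,0,-4,0,0.012,0],[15,90,0,0,0,0.012,0],[15,90,0,3,0,0.012,0]]
  ]
}}

```text
clock: 7.1
position: [511.5, 237.3, 76.0]
ee_rot: [0.999, -0.036, -0.0, 0.0]
contact_force: [0.8, 0.4, -1.3]
gripper_width: 21.7
grasp_force: 59.2
```

Call:
{"fn": "servo_tool", "kwargs": {
  "rows": [
    [[15,0,0,2,0,0,0],[15,0,0,4,0,0,0],[15,0,0,4,0,0,0]]
  ]
}}

```text
clock: 7.48
position: [512.0, 237.5, 73.2]
ee_rot: [0.999, -0.036, -0.0, 0.0]
contact_force: [-3.4, -0.3, 5.2]
gripper_width: 22.4
grasp_force: 59.9
```

```bash
python3 - <<'E'
from h import *
plan((*st(-93,0),72,SY))
a=save('side','s4.png');b=save('top','t4.png')
o=np.hstack([cv2.resize(a[220:370,200:350],(400,400),interpolation=2),cv2.resize(b[150:260,150:260],(400,400),interpolation=2)]);cv2.imwrite('pics/c4.png',o[:,:,::-1])
E
```

```text
now [512.  237.5  73.2] yaw -0.072 w 22.4 F [-3.4 -0.3  5.2] t 7.475
[0.8 0.7 1.2] [ 0.  0. -0.]
```

View pics/c4.png

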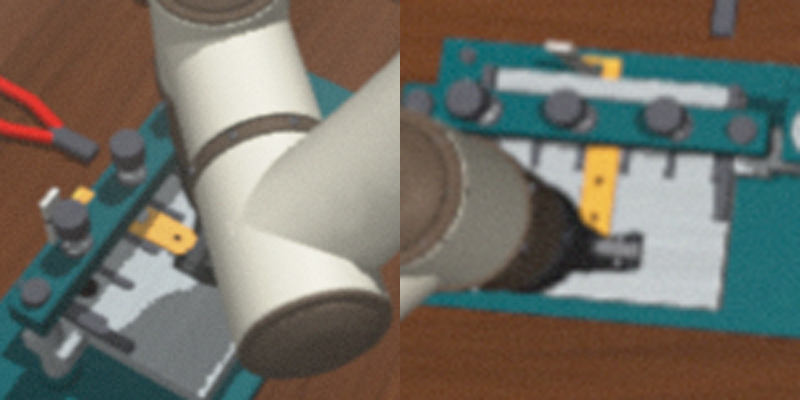

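Call:
{"fn": "servo_tool", "kwargs": {
  "rows": [
    [[36,0,0,0,0,0,0],[36,0,0,0,0,0,0],[36,0,0,0,0,0,0],[36,0,0,-20,0,0,0],[36,0,0,-60,0,0,0],[36,-50,0,-60,0,0,0],[36,-100,0,-60,0,0,0]]
  ]
}}

```text
clock: 8.45
position: [411.8, 244.7, 132.4]
ee_rot: [0.999, -0.037, 0.0, -0.001]
contact_force: [0.2, 1.0, -0.1]
gripper_width: 35.7
grasp_force: 0.0
```

Call:
{"fn": "servo_tool", "kwargs": {
  "rows": [
    [[40,0,60,0,0,0,0],[40,0,120,0,0,0,0],[40,0,180,0,0,0,0],[40,0,240,0,0,0,0],[40,0,300,0,0,0,0],[40,0,300,0,0,0,0]]
  ]
}}

```text
clock: 9.2
position: [389.6, -57.9, 132.0]
ee_rot: [0.999, -0.04, -0.0, -0.0]
contact_force: [-0.3, -0.1, -0.8]
gripper_width: 40.1
grasp_force: 0.0
```

```bash
python3 - <<'E'
from h import *
plan((426,-381,100,0),(426,-381,6,0))
a=save('side','s5.png');b=save('top','t5.png')
o=np.hstack([cv2.resize(a[220:370,200:350],(400,400),interpolation=2),cv2.resize(b[150:260,150:260],(400,400),interpolation=2)])
o2=np.zeros((600,800,3),np.uint8);o2[:400]=o;o2[400:,:266]=cv2.resize(a[130:230,330:463],(266,200),interpolation=2);o2[400:,400:]=cv2.resize(b[180:280,250:450],(400,200),interpolation=2);cv2.imwrite('pics/c5.png',o2[:,:,::-1])
E
```

```text
now [389.6 -57.9 132. ] yaw -0.08 w 40.1 F [-0.3 -0.1 -0.8] t 9.2
[ 62.2 319.2  32. ] [-0.     0.001 -0.08 ]
[ 62.3 319.2 126. ] [-0.     0.001 -0.08 ]
```

View pics/c5.png

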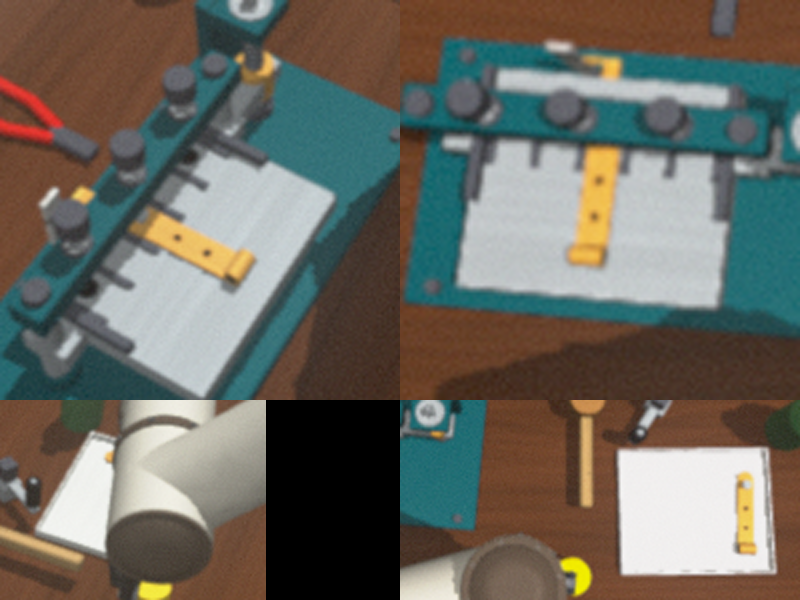

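Call:
{"fn": "servo_tool", "kwargs": {
  "rows": [
    [[40,12,60,10,0,0,-0.02],[40,24,120,20,0,0,-0.04],[40,36,180,30,0,0,-0.06],[40,50,240,32,0,0,-0.08],[40,62,300,32,0,0,-0.08],[40,62,319,32,0,0,-0.08],[40,62,319,80,0,0,-0.08],[40,62,319,110,0,0,-0.08],[40,62,319,125,0,0,-0.08],[40,62,319,125,0,0,-0.08]]
  ]
}}

```text
clock: 10.55
position: [429.4, -375.8, 6.4]
ee_rot: [1.0, 0.004, -0.001, -0.001]
contact_force: [-0.2, 0.9, -0.4]
gripper_width: 39.9
grasp_force: 0.0
```

Call:
{"fn": "servo_tool", "kwargs": {
  "rows": [
    [[15,0,0,0,0,0,0],[15,0,0,0,0,0,0],[15,0,0,0,0,0,0],[15,0,0,0,0,0,0],[15,0,0,0,0,0,0]]
  ]
}}

```text
clock: 11.18
position: [430.2, -377.3, 8.3]
ee_rot: [1.0, 0.004, 0.001, 0.0]
contact_force: [1.3, 3.6, 5.9]
gripper_width: 22.0
grasp_force: 59.8
```

Call:
{"fn": "servo_tool", "kwargs": {
  "rows": [
    [[15,0,0,-20,0,0,0],[15,0,0,-60,0,0,0],[15,0,0,-120,0,0,0],[15,0,0,-120,0,0,0]]
  ]
}}

```text
clock: 11.68
position: [431.9, -379.0, 132.2]
ee_rot: [1.0, 0.004, 0.005, 0.003]
contact_force: [0.2, 0.3, -2.5]
gripper_width: 21.9
grasp_force: 59.0
```

```bash
python3 - <<'E'
from h import *
plan((426,-50,130,-.03),(*st(-183,70),128,SY),(*st(-183,70),84,SY),(*st(-93,70),84,SY))
E
```

```text
now [ 431.9 -379.   132.2] yaw 0.008 w 21.9 F [ 0.2  0.3 -2.5] t 11.675
[  -3.4 -329.1    0.4] [ 0.005 -0.009  0.038]
[ 1.40e+00 -6.92e+02  4.00e-01] [ 0.005 -0.01   0.08 ]
[   1.  -692.3   44.4] [ 0.005 -0.01   0.08 ]
[  90.7 -685.1   45.3] [ 0.005 -0.01   0.08 ]
```

Call:
{"fn": "servo_tool", "kwargs": {
  "rows": [
    [[15,-2,-40,0,0.005,-0.01,0.01],[15,-3,-100,0,0.005,-0.01,0.02],[15,-3,-160,0,0.005,-0.01,0.02],[15,-3,-220,0,0.005,-0.01,0.03],[15,-3,-280,0,0.005,-0.01,0.03],[15,-3,-340,0,0.005,-0.01,0.04],[15,-2,-400,0,0.005,-0.01,0.05],[15,-1,-460,0,0.005,-0.01,0.06],[15,0,-520,0,0.005,-0.01,0.07],[15,1,-580,0,0.005,-0.01,0.08]]
  ]
}}

```text
clock: 12.92
position: [425.0, 204.0, 126.3]
ee_rot: [0.999, -0.037, -0.006, -0.002]
contact_force: [1.4, -1.1, -1.6]
gripper_width: 22.2
grasp_force: 59.1
```

Call:
{"fn": "servo_tool", "kwargs": {
  "rows": [
    [[15,10,-50,0,0,0,0],[15,10,-112,0,0,0,0],[15,10,-112,20,0,0,0],[15,10,-112,44,0,0,0],[15,10,-112,44,0,0,0],[15,10,-112,44,0,0,0]]
  ]
}}

```text
clock: 13.68
position: [444.1, 313.8, 83.8]
ee_rot: [0.999, -0.036, -0.005, -0.002]
contact_force: [0.0, 0.3, -0.7]
gripper_width: 21.9
grasp_force: 59.9
```

```bash
python3 - <<'E'
from h import *
plan((*st(-183,70),84,SY),(*st(-90,70),84,SY))
a=save('side','s6.png');b=save('top','t6.png')
o=np.hstack([cv2.resize(a[220:370,200:350],(400,400),interpolation=2),cv2.resize(b[150:260,150:260],(400,400),interpolation=2)]);cv2.imwrite('pics/c6.png',o[:,:,::-1])
E
```

```text
now [444.1 313.8  83.8] yaw -0.073 w 21.9 F [ 0.   0.3 -0.7] t 13.675
[-16.   2.  -0.] [-0.005  0.01  -0.001]
[77.   1.9 -0.9] [-0.005  0.01  -0.001]
```

View pics/c6.png

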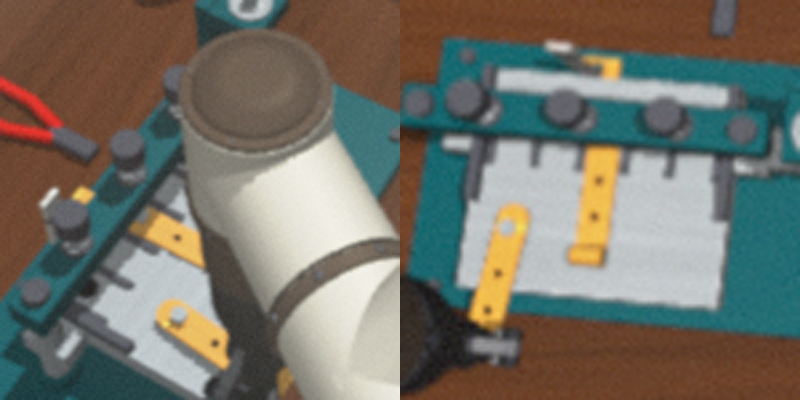

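```bash
python3 - <<'E'
from h import *
b=cv2.imread('pics/t6.png');h=cv2.cvtColor(b,cv2.COLOR_BGR2HSV);m=cv2.inRange(h,(15,110,150),(24,255,255))
for nm,(x0,y0,x1,y1),z in(('B',(165,205,197,238),82),('A',(193,190,215,217),71)):
    ys,xs=np.nonzero(m[y0:y1,x0:x1]);W=np.array([onz('top',x+x0,y+y0,z)[:2] for x,y in zip(xs,ys)])
    # centreline: mean over rows
    L=np.array([[W[ys==r].mean(0)[0],W[ys==r].mean(0)[1],(ys==r).sum()] for r in np.unique(ys)])
    w=np.median(L[:,2]);L=L[abs(L[:,2]-w)<=1.5]
    k,c=np.polyfit(L[:,0],L[:,1],1);print(nm,len(L),w,'yaw',k,'y at x=',L[0,0],k*L[0,0]+c,'stand y at x=-40:',)
    p=np.array([st(-40,0)[0],0]);p[1]=k*p[0]+c;d=p-S0;cs,sn=np.cos(SY),np.sin(SY);print('stand',cs*d[0]+sn*d[1],-sn*d[0]+cs*d[1])
    d=np.array([S0[0]-7,0]);
print(onz('top',150+107/3.64,150+227/3.64,95))
E
```

```text
B 25 9.0 yaw -0.20064230723606927 y at x= 544.6295334209354 293.8096439439818 stand y at x=-40:
stand -44.08058867776349 56.57687475569568
A 26 8.0 yaw -0.05528183317609145 y at x= 594.3634001989805 232.8404525963239 stand y at x=-40:
stand -40.11170738810552 1.5488095971481202
[531.06985653 292.77428853  95.        ]
```

Call:
{"fn": "servo_tool", "kwargs": {
  "rows": [
    [[15,0,0,0,-0.005,0.01,-0.06],[15,0,0,0,-0.005,0.01,-0.12],[15,0,0,0,-0.005,0.01,-0.12],[15,0,0,0,-0.005,0.01,-0.12]]
  ]
}}

```text
clock: 14.28
position: [444.1, 314.1, 84.2]
ee_rot: [1.0, 0.023, 0.0, -0.001]
contact_force: [0.6, -0.2, -2.0]
gripper_width: 22.1
grasp_force: 59.9
```

```bash
cat > chk.py <<'E'
from h import *
def rect(n,f,roi,z):
    h=cv2.cvtColor(cv2.imread(f),cv2.COLOR_BGR2HSV);m=cv2.inRange(h,(15,110,150),(24,255,255));x0,y0,x1,y1=roi
    k=np.zeros_like(m);k[y0:y1,x0:x1]=m[y0:y1,x0:x1]
    c=max(cv2.findContours(k,0,2)[0],key=cv2.contourArea).reshape(-1,2)
    W=np.array([onz(n,*p,z)[:2] for p in c],np.float32);(cx,cy),(a,b),t=cv2.minAreaRect(W)
    ang=np.radians(t if a>b else t-90); ang=(ang+np.pi/2)%np.pi-np.pi/2; d=np.array([cx,cy])-S0;cs,sn=np.cos(SY),np.sin(SY)
    print('ctr',round(cx,1),round(cy,1),'size',round(a,1),round(b,1),'yaw',round(ang,3),'stand',(cs*d[0]+sn*d[1]).round(1),(-sn*d[0]+cs*d[1]).round(1))
E
python3 - <<'E'
from chk import *
plan((*st(-90,70),84,SY))
save('top','t7.png')
rect('top','pics/t7.png',(160,203,197,238),83);rect('top','pics/t6.png',(160,203,197,238),83);rect('top','pics/t7.png',(193,190,215,225),71)
b=cv2.imread('pics/t7.png');cv2.imwrite('pics/c7.png',cv2.resize(b[150:260,150:260],(440,440),interpolation=2))
E
```

```text
now [444.1 314.1  84.2] yaw 0.046 w 22.1 F [ 0.6 -0.2 -2. ] t 14.275
[76.2 11.3  0.3] [-0.001 -0.001  0.118]
ctr 507.4 308.1 size 25.1 85.8 yaw -0.097 stand -103.5 70.9
ctr 506.6 301.9 size 25.5 88.3 yaw -0.184 stand -103.8 64.6
ctr 552.3 236.3 size 26.6 91.1 yaw -0.111 stand -53.5 2.5
```

View pics/c7.png

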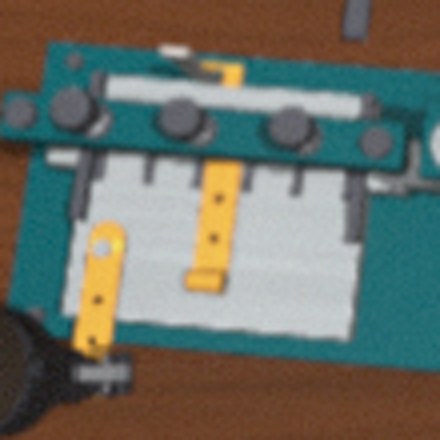

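Call:
{"fn": "servo_tool", "kwargs": {
  "rows": [
    [[15,15,2,0,0,0,0],[15,35,5,0,0,0,0],[15,55,7.5,0,0,0,0],[15,70,9.5,0,0,0,0],[15,77,10.5,0,0,0,0],[15,77,10.5,0,0,0,0],[15,77,10.5,4,0,0,0],[15,77,10.5,7,0,0,0],[15,77,10.5,9,0,0,0]]
  ]
}}

```text
clock: 15.45
position: [520.9, 307.2, 74.5]
ee_rot: [1.0, 0.024, -0.0, -0.0]
contact_force: [-1.4, 0.6, -0.5]
gripper_width: 22.0
grasp_force: 60.0
```

Call:
{"fn": "servo_tool", "kwargs": {
  "rows": [
    [[15,0,0,1.5,0,0,0],[15,0,0,3,0,0,0],[15,0,0,3,0,0,0]]
  ]
}}

```text
clock: 15.82
position: [521.0, 307.2, 73.8]
ee_rot: [1.0, 0.024, 0.0, -0.0]
contact_force: [-5.7, -0.4, 9.2]
gripper_width: 22.1
grasp_force: 61.6
```

Call:
{"fn": "servo_tool", "kwargs": {
  "rows": [
    [[36,0,0,0,0,0,0],[36,0,0,0,0,0,0],[36,0,0,0,0,0,0],[36,0,0,-20,0,0,0],[36,0,0,-60,0,0,0],[36,-50,0,-110,0,0,0],[40,-100,60,-120,0,0,0.04],[40,-100,120,-120,0,0,0.1],[40,-100,180,-120,0,0,0.16],[40,-100,240,-120,0,0,0.22]]
  ]
}}

```text
clock: 17.08
position: [432.0, 69.8, 192.0]
ee_rot: [0.996, -0.087, 0.001, -0.001]
contact_force: [0.1, 0.4, -0.3]
gripper_width: 40.1
grasp_force: 0.0
```

Call:
{"fn": "servo_tool", "kwargs": {
  "rows": [
    [[40,0,60,0,0,0,0.06],[40,0,120,0,0,0,0.12],[40,0,180,0,0,0,0.2],[40,0,240,0,0,0,0.3],[40,0,300,0,0,0,0.38],[40,0,300,0,0,0,0.38]]
  ]
}}

```text
clock: 17.82
position: [379.5, -227.5, 191.1]
ee_rot: [0.961, -0.277, -0.0, -0.0]
contact_force: [-0.3, 0.9, 0.3]
gripper_width: 39.7
grasp_force: 0.0
```

```bash
python3 - <<'E'
from chk import *
A=np.mean([arm.get_image('side').astype(float) for _ in range(10)],0).astype(np.uint8)
B=np.mean([arm.get_image('top').astype(float) for _ in range(10)],0).astype(np.uint8)
cv2.imwrite('pics/s8.png',A[:,:,::-1]);cv2.imwrite('pics/t8.png',B[:,:,::-1])
w=np.array([*st(0,-175),181]);print(w,proj('side',w),proj('top',w))
us,vs=map(int,proj('side',w)[0]);ut,vt=map(int,proj('top',w)[0])
Z=lambda im,u,v,r,s:cv2.resize(im[v-r:v+r,u-r:u+r],(s,s),interpolation=2)
o=np.zeros((600,800,3),np.uint8)
o[:300,:300]=Z(A,us,vs,14,300);o[:300,300:600]=Z(B,ut,vt,12,300)
o[300:,:300]=Z(A,240,290,45,300);o[300:,300:600]=Z(B,195,195,40,300)
pu=[int(x) for x in (200+58/2.667,220+200/2.667)]
o[:200,600:]=Z(A,pu[0]+4,pu[1],12,200);o[200:400,600:]=Z(B,200,168,12,200);o[400:,600:]=Z(A,335,170,24,200)
cv2.imwrite('pics/c8.png',o[:,:,::-1])
plan((636,-257.6,140,-.6),(636,-257.6,29,-.6))
E
```

```text
[592.91088358  55.45340408 181.        ] [[293.6 213.9]] [[263.7 184.2]]
now [ 380.7 -224.2  191.4] yaw -0.553 w 40.2 F [-0.3 -0.5 -0.3] t 18.825
[ 234.8 -105.6   51.4] [-0.     0.     0.047]
[ 234.8 -105.6  162.4] [-0.     0.     0.047]
```

View pics/c8.png

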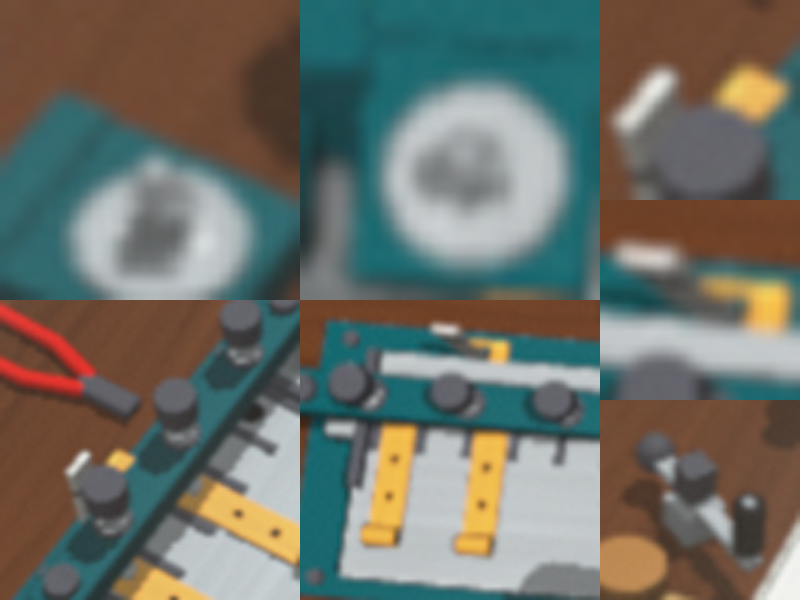

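```bash
python3 - <<'E'
from h import *
np.set_printoptions(precision=1,suppress=True)
t=cv2.imread('pics/t8.png');s=cv2.imread('pics/s8.png')
print('collar',two(('top',264.84,186.0),('side',293.9,220.9)),onz('top',264.84,186,160),onz('side',293.9,220.9,160))
# collar by mask: bright low-sat
def cen(im,roi,lo,hi):
    x0,y0,x1,y1=roi;m=cv2.inRange(cv2.cvtColor(im,cv2.COLOR_BGR2HSV)[y0:y1,x0:x1],lo,hi)
    k,l,st_,c=cv2.connectedComponentsWithStats(m);
    for i in range(1,k):
        if st_[i,4]>8:
            cn=cv2.findContours((l==i).astype(np.uint8),0,2)[0][0].reshape(-1,2);e,r=cv2.minEnclosingCircle(cn);print(st_[i]+[x0,y0,0,0,0],(c[i]+[x0,y0]).round(1),'circ',np.add(e,(x0,y0)).round(1),round(r,1))
cen(t,(250,172,278,200),(0,0,150),(180,60,255));cen(s,(280,205,308,235),(0,0,140),(180,60,255))
print('crank top dark');cen(t,(358,158,398,203),(0,0,20),(180,70,135))
print('side dark');cen(s,(312,146,360,196),(0,0,20),(180,80,110))
g=cv2.cvtColor(t,cv2.COLOR_BGR2GRAY)
print(g[178:193,256:274])
E
```

```text
collar (array([593. ,  55.7, 157.5]), np.float64(0.10356025400294529)) [592.5  55.3 160. ] [592.   57.5 160. ]
[258 179  14  14 142] [264.7 185.4] circ [264.5 185.5] 7.1
[286 214  16  14 137] [293.7 220.7] circ [293.5 220.5] 7.9
crank top dark
[364 162  29  40 249] [378.7 179.7] circ [378.5 182. ] 22.7
side dark
[320 154  19  18 178] [330.  162.2] circ [329. 162.] 10.8
[325 169  14  13  86] [330.7 176.2] circ [331.5 174. ] 8.2
[340 168  11  19 119] [345.8 177.2] circ [346. 177.] 9.1
[[ 67  80  84  84  88  93  96 110 119 120 118 108  95  85  84  84  85  86]
 [ 72  82  84  87 104 126 140 163 172 169 168 157 130 104  86  84  85  86]
 [ 79  84  87 106 142 170 182 193 196 194 194 188 170 142 108  87  85  84]
 [ 81  87 101 137 177 195 198 196 194 196 195 195 189 176 144 106  86  83]
 [ 80  94 129 173 195 195 188 173 172 173 181 192 195 192 174 135  98  83]
 [ 82 107 153 190 193 178 164 162 163 153 157 184 195 196 190 164 112  86]
 [ 84 115 165 189 167 148 139 159 163 146 151 176 193 197 195 176 118  84]
 [ 85 123 179 187 148 130 126 141 146 143 153 170 193 198 194 180 124  87]
 [ 88 126 185 188 148 128 128 130 130 129 139 156 190 197 194 180 126  89]
 [ 86 119 175 191 171 147 141 134 120 124 140 157 193 196 190 168 119  87]
 [ 85 106 155 191 194 182 181 163 145 161 173 180 195 196 183 149 104  84]
 [ 84  95 135 185 199 201 202 189 181 190 193 192 195 191 168 123  92  84]
 [ 85  87 114 159 189 201 204 200 198 198 196 193 191 178 142 102  87  83]
 [ 84  84  93 121 157 180 193 195 193 191 189 181 164 139 110  88  86  85]
 [ 85  86  86  95 115 137 157 162 162 161 159 142 122 102  90  89  86  85]]
```

```bash
python3 - <<'E'
from h import *
np.set_printoptions(precision=1,suppress=True,linewidth=250)
t=cv2.imread('pics/t8.png');h=cv2.cvtColor(t,cv2.COLOR_BGR2HSV)
print('cols',np.arange(362,396))
for r in range(161,204):print(r,' '.join('%3d'%h[r,c,2] if h[r,c,1]<75 else ' . ' for c in range(362,396)))
for u,v in((334.3,162),(334.3,161)):print(onz('side',u,v,58))
for u,v in((380.3,179.5),):print(onz('top',u,v,58))
E
```

```text
cols [362 363 364 365 366 367 368 369 370 371 372 373 374 375 376 377 378 379 380 381 382 383 384 385 386 387 388 389 390 391 392 393 394 395]
161  .   .   .   .   .   .   .   .   .   .   .   .   .   .   .   .   .   .   .   .   .   .   .   .   .   .   .   .   .   .   .   .   .   . 
162  .   .   .   .   .   .   .   .   .   .   .   .   .   .   .   .   .   .   .   .   .   .   .   .   .   .   91  95  .   .   .   .   .   . 
163  .   .   .   .   .   .   .   .   .   .   .   .   .   .   .   .   .   .   .   .   .   .   .   .   84  82  86  91  93  98  .   .   .   . 
164  .   .   .   .   .   .   .   .   .   .   .   .   .   .   .   .   .   .   .   .   .   .   .   78  77  86  96 100 101  96 101  .   .   . 
165  .   .   .   .   .   .   .   .   .   .   .   .   .   .   .   .   .   .   .   .   .   .   67  68  80  90  99 105 108 103  96  .   .   . 
166  .   .   .   .   .   .   .   .   .   .   .   .   .   .   .   .   .   .   .   .   .   .   62  67  78  90  99 108 111 105  95 100  .   . 
167  .   .   .   .   .   .   .   .   .   .   .   .   .   .   .   .   .   .   .   .   .   .   65  70  77  86  96 103 1
[... 4431 characters left out ...]
 .   .   .   .   .   .   .   .   .   .   .   .   .   .   .   .   .   . 
200  .   .   .   68  53  46  50  55  .   .   .   .   .   .   .   .   .   .   .   .   .   .   .   .   .   .   .   .   .   .   .   .   .   . 
201  .   .   .   .   73  60  .   .   .   .   .   .   .   .   .   .   .   .   .   .   .   .   .   .   .   .   .   .   .   .   .   .   .   . 
202  .   .   .   .   .   .   .   .   .   .   .   .   .   .   .   .   .   .   .   .   .   .   .   .   .   .   .   .   .   .   .   .   .   . 
203  .   .   .   .   .   .   .   .   .   .   .   .   .   .   .   .   .   .   .   .   .   .   .   .   .   .   .   .   .   .   .   .   .   . 
[ 633.2 -255.3   58. ]
[ 634.8 -259.    58. ]
[ 633.7 -256.4   58. ]
```

```bash
python3 - <<'E'
from h import *
plan((637,-259,140,-1.6),(637,-259,140,-2.17),(637,-259,39,-2.17))
E
```

```text
now [ 380.7 -224.2  191.4] yaw -0.553 w 40.2 F [-0.3 -0.5 -0.3] t 18.825
[ 236.4 -104.9   51.4] [-0.     0.     1.047]
[ 236.4 -104.9   51.4] [-0.     0.     1.617]
[ 236.4 -104.9  152.4] [-0.     0.     1.617]
```

Call:
{"fn": "servo_tool", "kwargs": {
  "rows": [
    [[50,40,-18,5,0,0,0.17],[50,80,-36,10,0,0,0.34],[50,120,-54,20,0,0,0.51],[50,160,-71,30,0,0,0.68],[50,200,-89,40,0,0,0.85],[50,236,-105,51,0,0,1.02],[50,236,-105,51,0,0,1.19],[50,236,-105,51,0,0,1.36],[50,236,-105,51,0,0,1.53],[50,236,-105,51,0,0,1.617]]
  ]
}}

```text
clock: 20.08
position: [636.7, -258.8, 140.0]
ee_rot: [-0.465, 0.885, 0.0, -0.0]
contact_force: [-0.1, 0.2, 0.9]
gripper_width: 50.1
grasp_force: 0.0
```

```bash
python3 - <<'E'
from h import *
plan((637,-259,39,-2.17))
E
```

```text
now [ 636.7 -258.8  140. ] yaw -2.173 w 50.1 F [-0.1  0.2  0.9] t 20.075
[ -0.   -0.5 101. ] [ 0.001  0.    -0.003]
```

Call:
{"fn": "servo_tool", "kwargs": {
  "rows": [
    [[50,0,0,50,0,0,0],[50,0,0,90,0,0,0],[50,0,0,101,0,0,0],[50,0,0,101,0,0,0],[35,0,0,101,0,0,0],[30,0,0,101,0,0,0],[25,0,0,101,0,0,0],[20,0,0,101,0,0,0],[20,0,0,101,0,0,0],[20,0,0,101,0,0,0]]
  ]
}}

```text
clock: 21.32
position: [637.5, -258.9, 40.7]
ee_rot: [-0.467, 0.884, -0.001, 0.001]
contact_force: [0.9, -0.5, 5.2]
gripper_width: 21.1
grasp_force: 45.4
```

Call:
{"fn": "servo_tool", "kwargs": {
  "rows": [
    [[50,0,0,0,0,0,0],[50,0,0,0,0,0,0],[50,0,0,0,0,0,0],[50,0,0,-50,0,0,0],[50,0,0,-60,0,0,0]]
  ]
}}

```text
clock: 21.95
position: [638.9, -259.4, 103.2]
ee_rot: [-0.467, 0.884, -0.002, 0.002]
contact_force: [0.4, 0.4, 0.5]
gripper_width: 50.1
grasp_force: 0.0
```

Call:
{"fn": "servo_tool", "kwargs": {
  "rows": [
    [[40,0,0,0,0,0,-0.17],[40,0,0,0,0,0,-0.34],[40,0,0,0,0,0,-0.51],[40,0,0,0,0,0,-0.68],[40,0,0,0,0,0,-0.85],[40,0,0,0,0,0,-1.02],[40,0,0,0,0,0,-1.19],[40,0,0,0,0,0,-1.36],[40,0,0,0,0,0,-1.53],[40,0,0,0,0,0,-1.571]]
  ]
}}

```text
clock: 23.2
position: [636.3, -258.5, 98.6]
ee_rot: [0.956, -0.294, -0.001, -0.0]
contact_force: [-0.3, 1.2, -0.0]
gripper_width: 39.9
grasp_force: 0.0
```

```bash
python3 - <<'E'
from h import *
plan((637,-259,29,-.6))
E
```

```text
now [ 636.3 -258.5   98.6] yaw -0.597 w 39.9 F [-0.3  1.2 -0. ] t 23.2
[ 1.   0.  69.6] [-0.     0.001  0.003]
```

Call:
{"fn": "servo_tool", "kwargs": {
  "rows": [
    [[40,1,0,40,0,0,0],[40,1,0,67,0,0,0],[40,1,0,67,0,0,0],[20,1,0,67,0,0,0],[18,1,0,67,0,0,0],[18,1,0,67,0,0,0],[18,1,0,67,0,0,0],[18,1,0,67,0,0,0]]
  ]
}}

```text
clock: 24.2
position: [638.3, -259.4, 33.6]
ee_rot: [0.956, -0.295, 0.001, -0.0]
contact_force: [-0.2, 0.3, 4.0]
gripper_width: 21.0
grasp_force: 61.3
```

Call:
{"fn": "servo_tool", "kwargs": {
  "rows": [
    [[15,0,0,-40,0,0,0],[15,0,0,-100,0,0,0],[15,0,0,-160,0,0,0],[15,0,0,-220,0,0,0],[15,0,0,-220,0,0,0],[15,0,0,-220,0,0,0]]
  ]
}}

```text
clock: 24.95
position: [636.4, -258.6, 250.3]
ee_rot: [0.955, -0.295, -0.002, -0.001]
contact_force: [-0.7, 0.9, -4.7]
gripper_width: 20.5
grasp_force: 60.3
```

```bash
python3 - <<'E'
from h import *
plan((592.6,55.8,252,-.86),(592.6,55.8,225,-.86),)
E
```

```text
now [ 636.4 -258.6  250.3] yaw -0.599 w 20.5 F [-0.7  0.9 -4.7] t 24.95
[-213.5 -234.9   -0.7] [0.    0.004 0.261]
[-213.3 -234.9   26.3] [0.    0.004 0.261]
```

Call:
{"fn": "servo_tool", "kwargs": {
  "rows": [
    [[15,-35,-38,0,0,0.004,0.04],[15,-70,-77,0,0,0.004,0.08],[15,-105,-116,0,0,0.004,0.13],[15,-140,-154,0,0,0.004,0.17],[15,-175,-193,0,0,0.004,0.21],[15,-200,-222,0,0,0.004,0.25],[15,-213.5,-235,0,0,0.004,0.261],[15,-213.5,-235,0,0,0.004,0.261],[15,-213.5,-235,0,0,0.004,0.261]]
  ]
}}

```text
clock: 26.08
position: [592.9, 54.6, 250.7]
ee_rot: [0.909, -0.417, 0.0, 0.002]
contact_force: [0.3, -0.3, -4.3]
gripper_width: 20.6
grasp_force: 60.4
```

```bash
python3 - <<'E'
from h import *
plan((592.6,55.8,220,-.86),(592.6,55.8,203,-.86),)
E
```

```text
now [592.9  54.6 250.7] yaw -0.86 w 20.6 F [ 0.3 -0.3 -4.3] t 26.075
[-1.2 -0.6 30.7] [ 0.003 -0.002  0.   ]
[-1.2 -0.7 47.7] [ 0.003 -0.002  0.   ]
```

Call:
{"fn": "servo_tool", "kwargs": {
  "rows": [
    [[15,-1,-0.6,15,0.003,-0.002,0],[15,-1,-0.6,30,0.003,-0.002,0],[15,-1,-0.6,35,0.003,-0.002,0],[15,-1,-0.6,39,0.003,-0.002,0],[15,-1,-0.6,43,0.003,-0.002,0],[15,-1,-0.6,46,0.003,-0.002,0],[15,-1,-0.6,48,0.003,-0.002,0],[15,-1,-0.6,48,0.003,-0.002,0]]
  ]
}}

```text
clock: 27.08
position: [593.8, 56.0, 204.7]
ee_rot: [0.909, -0.417, 0.002, -0.001]
contact_force: [0.6, -2.1, -3.1]
gripper_width: 21.1
grasp_force: 60.3
```

Call:
{"fn": "servo_tool", "kwargs": {
  "rows": [
    [[15,0,0,3,0,0,0],[15,0,0,6,0,0,0],[15,0,0,9,0,0,0],[15,0,0,11,0,0,0],[15,0,0,11,0,0,0]]
  ]
}}

```text
clock: 27.7
position: [593.9, 55.9, 193.7]
ee_rot: [0.909, -0.417, 0.002, -0.001]
contact_force: [0.8, -4.2, -0.9]
gripper_width: 21.1
grasp_force: 60.8
```

Call:
{"fn": "servo_tool", "kwargs": {
  "rows": [
    [[45,0,0,0,0,0,0],[45,0,0,0,0,0,0],[45,0,0,0,0,0,0],[45,0,0,-40,0,0,0],[45,0,0,-70,0,0,0],[45,0,0,-70,0,0,0]]
  ]
}}

```text
clock: 28.45
position: [594.7, 56.7, 266.7]
ee_rot: [0.909, -0.417, 0.004, -0.004]
contact_force: [0.2, -0.2, 0.0]
gripper_width: 44.8
grasp_force: 0.0
```

```bash
python3 - <<'E'
from h import *
A=np.mean([arm.get_image('side').astype(float) for _ in range(3)],0).astype(np.uint8);cv2.imwrite('pics/s9.png',A[:,:,::-1])
C=np.array([592.8,55.8])
g=C+65*np.array([np.cos(2.28),np.sin(2.28)]);plan((*g,265,-.86),(*g,202,-.86));print(g,proj('side',[*g,235]))
h=cv2.cvtColor(cv2.imread('pics/s9.png'),cv2.COLOR_BGR2HSV);m=cv2.inRange(h,(0,0,0),(180,255,75))
k,l,s,c=cv2.connectedComponentsWithStats(m[170:250,260:360])
print([(s[i].tolist(),(c[i]+[260,170]).round(1)) for i in range(1,k) if s[i,4]>25])
E
```

```text
now [592.7  56.2 262.5] yaw -0.86 w 45.1 F [0.2 0.9 0.1] t 28.6
[-64.7   0.1  -2.5] [-0.003 -0.     0.   ]
[-64.7   0.2  60.5] [-0.003 -0.     0.   ]
[550.47007207 105.12724603] [[300.  219.7]]
[([2, 0, 24, 20, 215], array([273.8, 175.2])), ([41, 0, 11, 17, 85], array([305. , 175.6])), ([43, 32, 17, 13, 114], array([309.5, 209. ])), ([21, 35, 18, 10, 91], array([292.3, 209.7])), ([2, 48, 47, 32, 638], array([286.6, 234.2]))]
```

Call:
{"fn": "servo_tool", "kwargs": {
  "rows": [
    [[45,-30,0,-4,0,0,0],[45,-64.7,0,-2,0,0,0],[45,-64.7,0,0,0,0,0],[45,-64.7,0,25,0,0,0],[45,-64.7,0,45,0,0,0],[45,-64.7,0,60,0,0,0],[45,-64.7,0,60,0,0,0]]
  ]
}}

```text
clock: 29.48
position: [550.9, 104.6, 201.8]
ee_rot: [0.909, -0.417, 0.0, -0.0]
contact_force: [-0.2, -0.2, -0.6]
gripper_width: 44.8
grasp_force: 0.0
```

Call:
{"fn": "servo_tool", "kwargs": {
  "rows": [
    [[30,0,0,0,0,0,0],[15,0,0,0,0,0,0],[15,0,0,0,0,0,0],[15,0,0,0,0,0,0],[15,0,0,0,0,0,0]]
  ]
}}

```text
clock: 30.1
position: [551.9, 105.4, 204.3]
ee_rot: [0.909, -0.417, 0.002, -0.002]
contact_force: [-0.7, 1.1, 3.0]
gripper_width: 20.6
grasp_force: 58.7
```

```bash
python3 - <<'E'
from h import *
p,R,s=pose();print(p,s['gripper_width'],s['grasp_force'],s['contact_force'],np.linalg.norm(p[:2]-[592.8,55.8]),np.arctan2(p[1]-55.8,p[0]-592.8))
C=np.array([592.8,55.8]);a0=np.arctan2(p[1]-55.8,p[0]-592.8);P=[C+65*np.array([np.cos(a0-k*np.pi/8),np.sin(a0-k*np.pi/8)]) for k in range(27)]
P[0]=p[:2]
for s0 in(0,9,18):
    print(s0,[[float(v) for v in (R.T@np.r_[P[k]-P[s0],0])[:2].round(1)] for k in range(s0+1,min(s0+10,27))])
E
```

```text
[551.89375484 105.43940801 204.26093163] 20.623169949958235 58.73286545276642 [-0.71931187  1.11208057  3.00719941] 64.32255996289466 2.260041531933666
0 [[4.8, -24.8], [19.4, -45.5], [40.8, -59.2], [65.7, -63.6], [90.5, -58.1], [111.3, -43.5], [124.9, -22.1], [129.3, 2.9], [123.8, 27.6]]
9 [[-14.6, 20.8], [-35.9, 34.4], [-60.9, 38.8], [-85.7, 33.3], [-106.5, 18.7], [-120.1, -2.6], [-124.5, -27.6], [-119.0, -52.4], [-104.4, -73.2]]
18 [[21.4, -13.6], [46.4, -18.0], [71.1, -12.5], [91.9, 2.0], [105.5, 23.4], [109.9, 48.4], [104.4, 73.2], [89.9, 93.9]]
```

Call:
{"fn": "servo_tool", "kwargs": {
  "rows": [
    [[15,4.8,-24.8,-1,0,0,0],[15,19.4,-45.5,-1,0,0,0],[15,40.8,-59.2,-1,0,0,0],[15,65.7,-63.6,-1,0,0,0],[15,90.5,-58.1,-1,0,0,0],[15,111.3,-43.5,-1,0,0,0],[15,124.9,-22.1,-1,0,0,0],[15,129.3,2.9,-1,0,0,0],[15,123.8,27.6,-1,0,0,0]]
  ]
}}

```text
clock: 31.22
position: [612.4, -6.9, 204.6]
ee_rot: [0.909, -0.417, 0.003, -0.003]
contact_force: [1.5, 6.3, -1.8]
gripper_width: 20.2
grasp_force: 58.7
```

Call:
{"fn": "servo_tool", "kwargs": {
  "rows": [
    [[15,-14.6,20.8,0,0,0,0],[15,-35.9,34.4,0,0,0,0],[15,-60.9,38.8,0,0,0,0],[15,-85.7,33.3,0,0,0,0],[15,-106.5,18.7,0,0,0,0],[15,-120.1,-2.6,0,0,0,0],[15,-124.5,-27.6,0,0,0,0],[15,-119,-52.4,0,0,0,0],[15,-104.4,-73.2,0,0,0,0]]
  ]
}}

```text
clock: 32.35
position: [597.1, 120.7, 204.5]
ee_rot: [0.909, -0.416, -0.0, -0.0]
contact_force: [-3.4, -0.8, 1.7]
gripper_width: 20.3
grasp_force: 60.4
```

```bash
python3 - <<'E'
from h import *
p,R,s=pose();print(p,s['gripper_width'],s['contact_force'],s['wrist_torque'],np.linalg.norm(p[:2]-[592.8,55.8]),np.arctan2(p[1]-55.8,p[0]-592.8), 'expected',(2.26-18*np.pi/8)+2*np.pi)
E
```

```text
[597.06084674 120.69243645 204.47960262] 20.340335116252355 [-3.43786469 -0.81769445  1.74424522] [-0.46838695  1.26211221  0.03804372] 65.0321699136159 1.5052302984470294 expected 1.4746018366025515
```

Call:
{"fn": "servo_tool", "kwargs": {
  "rows": [
    [[15,21.4,-13.6,0,0,0,0],[15,46.4,-18,0,0,0,0],[15,71.1,-12.5,0,0,0,0],[15,91.9,2,0,0,0,0],[15,105.5,23.4,0,0,0,0],[15,109.9,48.4,0,0,0,0],[15,104.4,73.2,0,0,0,0],[15,89.9,93.9,0,0,0,0],[15,89.9,93.9,0,0,0,0]]
  ]
}}

```text
clock: 33.48
position: [584.7, -9.0, 204.4]
ee_rot: [0.909, -0.417, 0.001, -0.002]
contact_force: [-0.2, 1.8, -1.2]
gripper_width: 20.2
grasp_force: 59.9
```

```bash
python3 - <<'E'
from h import *
p,R,s=pose();print(p,s['contact_force'],np.linalg.norm(p[:2]-[592.8,55.8]),np.arctan2(p[1]-55.8,p[0]-592.8))
A=np.mean([arm.get_image('side').astype(float) for _ in range(8)],0).astype(np.uint8)
B=np.mean([arm.get_image('top').astype(float) for _ in range(8)],0).astype(np.uint8)
cv2.imwrite('pics/s10.png',A[:,:,::-1]);cv2.imwrite('pics/t10.png',B[:,:,::-1])
for f in('s8','s10','t8','t10'):
    h=cv2.cvtColor(cv2.imread(f'pics/{f}.png'),cv2.COLOR_BGR2HSV)
    m=cv2.inRange(h,(17,100,120),(28,255,255))
    x0,y0,x1,y1=(205,262,245,305) if f[0]=='s' else (190,150,225,178)
    k,l,st_,c=cv2.connectedComponentsWithStats(m[y0:y1,x0:x1]);print(f,[(st_[i].tolist(),(c[i]+[x0,y0]).round(2)) for i in range(1,k) if st_[i,4]>6])
# expected shift of pointer per mm of height at pointer place
q=st(48,25);print(proj('side',[[*q,70],[*q,82],[*q,83]]),proj('top',[[*q,70],[*q,82]]))
# table front corners: eyes of straps
for nm,X in dict(e0=[*st(-92,70),0],e1=[*st(-92,0),0]).items(): print(nm,[proj('side',[X[0],X[1],z+16])[0].tolist() for z in(69.5,82)])
Z=lambda im,u,v,r,s:cv2.resize(im[v-r:v+r,u-r:u+r],(s,s),interpolation=2)
E8=cv2.imread('pics/s8.png')[:,:,::-1]
o=np.zeros((600,800,3),np.uint8);o[:400,:400]=Z(A,225,282,18,400);o[:400,400:]=Z(E8,225,282,18,400);o[400:,:200]=Z(A,240,310,50,200);o[400:,200:400]=Z(B,200,168,14,200);o[400:,400:600]=Z(B,195,195,40,200);o[400:,600:]=Z(A,293,213,30,200)
cv2.imwrite('pics/c10.png',o[:,:,::-1])
E
```

```text
[584.7284608   -8.95176508 204.41920643] [-0.16689721  1.76943022 -1.21394356] 65.25289898959119 -1.6948102143512134
s8 [([22, 28, 8, 6, 35], array([230.4 , 292.54]))]
s10 [([19, 26, 11, 7, 40], array([229.3, 290.8]))]
t8 [([11, 16, 10, 5, 35], array([206.29, 167.66]))]
t10 []
[[227.6 300.7]
 [226.8 297.6]
 [226.8 297.4]] [[200.2 169.8]
 [198.9 168.7]]
e0 [[270.2, 344.1], [269.7, 341.0]]
e1 [[288.9, 316.8], [288.6, 313.6]]
```

View pics/c10.png

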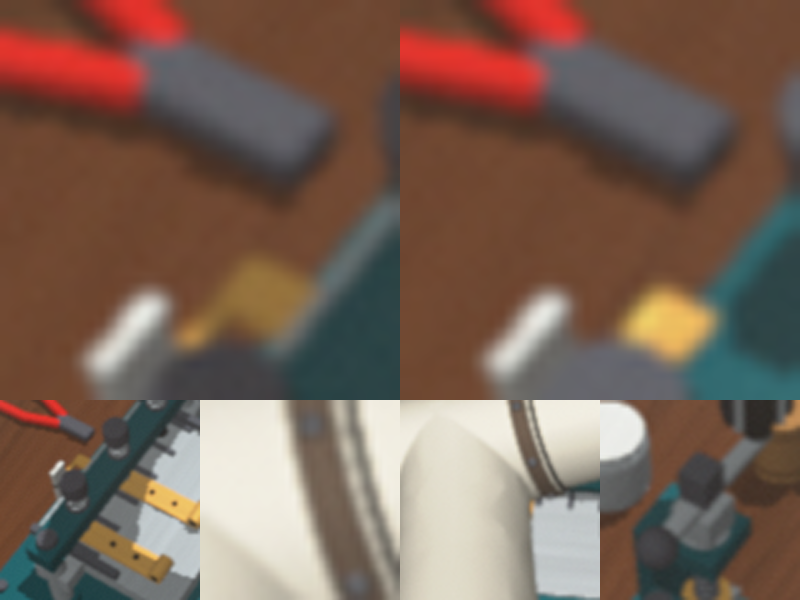

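Call:
{"fn": "servo_tool", "kwargs": {
  "rows": [
    [[15,-3,2.7,0,0,0,0],[15,-5.9,5.3,0,0,0,0],[15,-5.9,5.3,0,0,0,0],[15,-5.9,5.3,0,0,0,0],[45,-5.9,5.3,0,0,0,0],[45,-5.9,5.3,0,0,0,0],[45,-5.9,5.3,0,0,0,0],[45,-5.9,5.3,-40,0,0,0],[45,-5.9,5.3,-90,0,0,0]]
  ]
}}

```text
clock: 35.4
position: [576.8, -8.7, 294.2]
ee_rot: [0.909, -0.417, -0.0, 0.0]
contact_force: [1.4, 0.0, 0.5]
gripper_width: 45.0
grasp_force: 0.0
```

Call:
{"fn": "servo_tool", "kwargs": {
  "rows": [
    [[45,-10,50,0,0,0,0],[45,-20,100,0,0,0,0],[45,-40,150,0,0,0,0],[45,-60,200,0,0,0,0],[45,-60,200,0,0,0,0]]
  ]
}}

```text
clock: 36.02
position: [384.0, -94.3, 294.2]
ee_rot: [0.909, -0.417, 0.002, -0.002]
contact_force: [0.9, -0.2, -0.1]
gripper_width: 44.9
grasp_force: 0.0
```

```bash
python3 - <<'E'
from h import *
p,R,s=pose();print(p)
A=np.mean([arm.get_image('side').astype(float) for _ in range(10)],0).astype(np.uint8)
B=np.mean([arm.get_image('top').astype(float) for _ in range(10)],0).astype(np.uint8)
cv2.imwrite('pics/s11.png',A[:,:,::-1]);cv2.imwrite('pics/t11.png',B[:,:,::-1])
def tm(a,b,roi,pad=7,sc=8):
    x0,y0,x1,y1=roi
    T=cv2.resize(a[y0:y1,x0:x1],None,fx=sc,fy=sc,interpolation=2);I=cv2.resize(b[y0-pad:y1+pad,x0-pad:x1+pad],None,fx=sc,fy=sc,interpolation=2)
    r=cv2.matchTemplate(I,T,cv2.TM_CCOEFF_NORMED);_,v,_,(x,y)=cv2.minMaxLoc(r);return round(v,3),x/sc-pad,y/sc-pad
a=cv2.imread('pics/s8.png');b=cv2.imread('pics/s11.png')
for n,roi in dict(eye0=(256,330,280,352),eye1=(278,305,300,325),ptr=(224,286,235,298),base=(310,250,340,275),gauge=(211,284,222,296)).items():print(n,tm(a,b,roi))
a=cv2.imread('pics/t8.png');b=cv2.imread('pics/t11.png')
for n,roi in dict(eye0=(164,198,182,216),eye1=(188,200,206,218),ptr=(200,160,213,172),base=(250,205,270,245)).items():print(n,'top',tm(a,b,roi))
for z in(69.5,82):print(proj('side',[[*st(-92,70),z+16],[*st(-92,0),z+16]]).tolist(),proj('top',[[*st(-92,70),z+16],[*st(-92,0),z+16]]).tolist())
E
```

```text
[383.96238695 -94.3137319  294.1573166 ]
eye0 (0.994, -0.5, -2.875)
eye1 (0.993, -0.25, -3.0)
ptr (0.842, -0.375, -2.625)
base (0.997, 0.0, 0.0)
gauge (0.998, 0.0, 0.0)
eye0 top (0.996, -1.75, -0.375)
eye1 top (0.99, -1.375, -0.625)
ptr top (0.977, -1.25, -0.875)
base top (0.907, -7.0, 2.875)
[[270.2, 344.1], [288.9, 316.8]] [[175.4, 217.2], [200.7, 219.4]]
[[269.7, 341.0], [288.6, 313.6]] [[173.7, 216.7], [199.3, 218.9]]
```

```bash
python3 - <<'E'
from h import *
plan((592.8,55.8,285,-1.4),(592.8,55.8,285,-1.815),(592.8,55.8,193,-1.815))
E
```

```text
now [387.1 -93.3 293.6] yaw -0.86 w 45.2 F [ 0.4 -0.2  1.1] t 37.025
[  21.2 -253.1    9.6] [-0.004 -0.001  0.54 ]
[  21.2 -253.1    9.6] [-0.005  0.     0.955]
[  21.1 -252.7  101.6] [-0.005  0.     0.955]
```

Call:
{"fn": "servo_tool", "kwargs": {
  "rows": [
    [[40,5,-50,0,0,0,0.17],[40,9,-100,0,0,0,0.34],[40,13,-150,0,0,0,0.51],[40,17,-200,0,0,0,0.68],[40,21,-253,9,-0.005,0,0.85],[40,21,-253,9,-0.005,0,0.955],[40,21,-253,9,-0.005,0,0.955],[40,21,-253,50,-0.005,0,0.955],[40,21,-253,85,-0.005,0,0.955],[40,21,-253,99,-0.005,0,0.955]]
  ]
}}

```text
clock: 38.28
position: [591.7, 55.3, 194.1]
ee_rot: [-0.616, 0.788, 0.001, -0.001]
contact_force: [0.4, 0.5, 0.4]
gripper_width: 40.2
grasp_force: 0.0
```

Call:
{"fn": "servo_tool", "kwargs": {
  "rows": [
    [[30,0,0,0,0,0,0],[15,0,0,0,0,0,0],[15,0,0,0,0,0,0],[15,0,0,0,0,0,0],[15,0,0,0,0,0,0]]
  ]
}}

```text
clock: 38.9
position: [593.6, 56.0, 197.2]
ee_rot: [-0.616, 0.788, -0.001, 0.001]
contact_force: [-2.7, -0.7, 5.6]
gripper_width: 20.7
grasp_force: 60.5
```

Call:
{"fn": "servo_tool", "kwargs": {
  "rows": [
    [[15,0,0,-6,0,0,0],[15,0,0,-14,0,0,0],[15,0,0,-24,0,0,0],[15,0,0,-50,0,0,0],[15,0,0,-60,0,0,0],[15,0,0,-60,0,0,0]]
  ]
}}

```text
clock: 39.65
position: [592.9, 56.3, 255.6]
ee_rot: [-0.616, 0.788, 0.001, 0.0]
contact_force: [-0.1, 0.1, -3.7]
gripper_width: 20.5
grasp_force: 61.8
```

```bash
python3 - <<'E'
from h import *
plan((640,-268,150,-1.8),(640,-268,34,-1.8))
E
```

```text
now [592.9  56.3 255.6] yaw -1.815 w 20.5 F [-0.1  0.1 -3.7] t 39.65
[ 303.4 -124.2  105.3] [ 0.001  0.001 -0.015]
[ 303.5 -124.3  221.3] [ 0.001  0.001 -0.015]
```

Call:
{"fn": "servo_tool", "kwargs": {
  "rows": [
    [[15,30,-12,0,0,0,0],[15,80,-33,0,0,0,0],[15,130,-54,20,0,0,0],[15,180,-74,40,0,0,0],[15,230,-94,60,0,0,0],[15,280,-114,90,0,0,0],[15,303,-124,130,0,0,0],[15,303,-124,180,0,0,0],[15,303,-124,210,0,0,0],[15,303,-124,214,0,0,0]]
  ]
}}

```text
clock: 40.9
position: [638.1, -267.5, 38.2]
ee_rot: [-0.616, 0.788, 0.003, -0.002]
contact_force: [-0.0, 0.0, -3.0]
gripper_width: 20.8
grasp_force: 61.7
```

Call:
{"fn": "servo_tool", "kwargs": {
  "rows": [
    [[15,0,0,2,0,0,0],[15,0,0,4,0,0,0],[15,0,0,5,0,0,0],[15,0,0,5,0,0,0]]
  ]
}}

```text
clock: 41.4
position: [640.4, -267.9, 37.2]
ee_rot: [-0.616, 0.788, -0.0, 0.0]
contact_force: [0.3, 0.6, -3.8]
gripper_width: 20.7
grasp_force: 61.8
```

Call:
{"fn": "servo_tool", "kwargs": {
  "rows": [
    [[15,0,0,1,0,0,0],[15,0,0,2,0,0,0],[15,0,0,2,0,0,0]]
  ]
}}

```text
clock: 41.78
position: [640.5, -268.0, 37.0]
ee_rot: [-0.616, 0.788, -0.001, 0.0]
contact_force: [-2.5, 1.8, 6.6]
gripper_width: 20.8
grasp_force: 62.9
```

Call:
{"fn": "servo_tool", "kwargs": {
  "rows": [
    [[15,0,0,1,0,0,0],[15,0,0,1.5,0,0,0],[15,0,0,1.5,0,0,0]]
  ]
}}

```text
clock: 42.15
position: [640.5, -268.1, 37.0]
ee_rot: [-0.616, 0.788, -0.001, -0.0]
contact_force: [-4.8, 3.2, 12.1]
gripper_width: 20.9
grasp_force: 63.8
```

Call:
{"fn": "servo_tool", "kwargs": {
  "rows": [
    [[45,0,0,-2,0,0,0],[45,0,0,-2,0,0,0],[45,0,0,-2,0,0,0],[45,0,0,-40,0,0,0],[45,0,0,-90,0,0,0],[45,0,0,-90,0,0,0]]
  ]
}}

```text
clock: 42.9
position: [643.1, -269.0, 128.4]
ee_rot: [-0.616, 0.788, -0.004, 0.003]
contact_force: [1.1, 0.8, -0.5]
gripper_width: 45.0
grasp_force: 0.0
```

```bash
python3 - <<'E'
from h import *
plan((590,-153,120,-.013),(590,-153,15,-.013))
E
```

```text
now [ 643.1 -269.   128.4] yaw -1.814 w 45.0 F [ 1.1  0.8 -0.5] t 42.9
[-99.8  79.6   7.5] [-0.006 -0.009 -1.801]
[-99.8  80.6 112.5] [-0.006 -0.009 -1.801]
```

Call:
{"fn": "servo_tool", "kwargs": {
  "rows": [
    [[38,-10,8,0,0,0,-0.18],[38,-20,16,0,0,0,-0.36],[38,-30,24,0,0,0,-0.54],[38,-40,32,0,0,0,-0.72],[38,-50,40,0,0,0,-0.9],[38,-60,48,0,0,0,-1.08],[38,-70,56,0,0,0,-1.26],[38,-80,64,0,0,0,-1.44],[38,-90,72,0,0,0,-1.62],[38,-100,80,0,0,0,-1.8]]
  ]
}}

```text
clock: 44.15
position: [585.9, -151.2, 121.9]
ee_rot: [1.0, -0.005, -0.001, -0.0]
contact_force: [0.1, 0.7, -0.3]
gripper_width: 37.8
grasp_force: 0.0
```

```bash
python3 - <<'E'
from h import *
plan((590,-153,120,-.013),(590,-153,15,-.013))
t=save('top','t12.png');s=save('side','s12.png')
def hd(n,im,roi):
    h=cv2.cvtColor(im,cv2.COLOR_RGB2HSV);x0,y0,x1,y1=roi;m=cv2.inRange(h,(12,90,140),(19,200,255))[y0:y1,x0:x1]
    k,l,s,c=cv2.connectedComponentsWithStats(m);print(n,[(s[i].tolist(),(c[i]+[x0,y0]).round(1)) for i in range(1,k) if s[i,4]>30])
hd('side',s,(300,170,375,222));hd('top',t,(325,160,358,240))
E
```

```text
now [ 585.9 -151.2  121.9] yaw -0.009 w 37.8 F [ 0.1  0.7 -0.3] t 44.15
[4.1 1.8 1.9] [-0.     0.002  0.004]
[  4.4   1.8 106.9] [-0.     0.002  0.004]
side [([8, 8, 19, 14, 203], array([317.1, 184.8])), ([25, 22, 47, 20, 280], array([348. , 201.7]))]
top [([15, 35, 7, 39, 251], array([342.9, 214.5]))]
```

Mallet is unmoved; gripping the handle.

Call:
{"fn": "servo_tool", "kwargs": {
  "rows": [
    [[38,4,1.8,50,0,0,0],[38,4,1.8,95,0,0,0],[38,4,1.8,107,0,0,0],[38,4,1.8,107,0,0,0],[25,4,1.8,107,0,0,0],[10,4,1.8,107,0,0,0],[10,4,1.8,107,0,0,0],[10,4,1.8,107,0,0,0],[10,4,1.8,107,0,0,0]]
  ]
}}

```text
clock: 45.38
position: [591.9, -153.4, 18.1]
ee_rot: [1.0, -0.007, 0.002, 0.0]
contact_force: [-1.1, 1.5, 6.7]
gripper_width: 16.8
grasp_force: 60.6
```

Call:
{"fn": "servo_tool", "kwargs": {
  "rows": [
    [[10,0,0,-30,0,0,0],[10,0,0,-90,0,0,0],[10,0,0,-150,0,0,0],[10,0,0,-210,0,0,0],[10,0,0,-235,0,0,0],[10,0,0,-235,0,0,0],[10,0,0,-235,0,0,0]]
  ]
}}

```text
clock: 46.25
position: [588.8, -153.0, 247.9]
ee_rot: [1.0, -0.008, -0.003, -0.001]
contact_force: [-0.2, 0.0, -5.3]
gripper_width: 16.7
grasp_force: 59.3
```

```bash
python3 - <<'E'
from h import *
plan((*st(-47,0),250,SY),(*st(-47,70),250,SY))
print(pose()[2]['wrist_torque'])
E
```

```text
now [ 588.8 -153.   247.9] yaw -0.016 w 16.7 F [-0.2  0.  -5.3] t 46.25
[ -36.2 -385.9   -1.2] [-0.001  0.007  0.056]
[ -32.2 -455.8   -1.1] [-0.001  0.007  0.056]
[-0.01737869  0.18776241  0.02637348]
```

Call:
{"fn": "servo_tool", "kwargs": {
  "rows": [
    [[10,-6,-60,0,0,0.007,0.01],[10,-12,-120,0,0,0.007,0.02],[10,-18,-180,0,0,0.007,0.03],[10,-24,-240,0,0,0.007,0.04],[10,-30,-300,0,0,0.007,0.05],[10,-35,-350,5,0,0.007,0.056],[10,-35,-386,10,0,0.007,0.056],[10,-35,-386,16,0,0.007,0.056],[10,-35,-386,16,0,0.007,0.056]]
  ]
}}

```text
clock: 47.38
position: [560.0, 232.2, 232.0]
ee_rot: [0.999, -0.035, 0.001, 0.002]
contact_force: [-0.3, 0.4, -4.2]
gripper_width: 16.8
grasp_force: 59.8
```

```bash
python3 - <<'E'
from chk import *
plan((*st(-46,0),230,SY))
s=save('side','s13.png');t=save('top','t13.png')
h=cv2.cvtColor(s,cv2.COLOR_RGB2HSV);m=cv2.inRange(h,(10,90,120),(19,210,255))[210:300,210:330]
k,l,S,c=cv2.connectedComponentsWithStats(m);print([(S[i].tolist(),(c[i]+[210,210]).round(1)) for i in range(1,k) if S[i,4]>30])
print('head top expect',proj('side',[[*st(0,0),276],[*st(0,0),212],[*st(0,0),177.5]]),proj('top',[*st(0,0),276]))
rect('top','pics/t11.png',(155,185,188,222),83);rect('top','pics/t11.png',(185,185,215,225),83)
E
```

```text
now [560.  232.2 232. ] yaw -0.071 w 16.8 F [-0.3  0.4 -4.2] t 47.375
[-0.4 -1.1  2. ] [ 0.003 -0.001  0.001]
[([0, 0, 16, 18, 133], array([216.1, 216.8])), ([19, 27, 5, 14, 46], array([231.2, 243.6])), ([85, 63, 21, 14, 170], array([305.5, 279.8])), ([13, 76, 12, 10, 55], array([228.4, 290.5]))]
head top expect [[242.2 241.8]
 [245.8 262.3]
 [247.6 272.5]] [[180.4 169.7]]
ctr 556.6 305.7 size 26.4 88.3 yaw -0.119 stand -54.2 71.9
ctr 551.4 236.6 size 26.4 88.6 yaw -0.098 stand -54.4 2.7
```

```bash
python3 - <<'E'
from h import *
def tm(a,b,roi,pad=7,sc=4):
    x0,y0,x1,y1=roi
    T=cv2.resize(a[y0:y1,x0:x1],None,fx=sc,fy=sc);I=cv2.resize(b[y0-pad:y1+pad,x0-pad:x1+pad],None,fx=sc,fy=sc)
    r=cv2.matchTemplate(I,T,cv2.TM_CCOEFF_NORMED);_,v,_,(x,y)=cv2.minMaxLoc(r);return round(v,3),x/sc-pad,y/sc-pad
for v in('12','13'):
    a=cv2.imread('pics/s11.png');b=cv2.imread(f'pics/s{v}.png')
    print(v,'side',tm(a,b,(256,327,280,349)),tm(a,b,(278,302,300,322)))
    a=cv2.imread('pics/t11.png');b=cv2.imread(f'pics/t{v}.png')
    print(v,'top',tm(a,b,(162,198,180,216)),tm(a,b,(186,200,204,218)))
E
```

```text
12 side (0.999, 0.0, 0.0) (0.916, 0.5, -0.25)
12 top (0.999, 0.0, 0.0) (0.844, 0.0, -1.0)
13 side (0.786, 0.0, -0.25) (0.999, 0.0, 0.0)
13 top (0.874, -0.5, 0.25) (0.977, 0.5, 0.0)
```

Call:
{"fn": "servo_tool", "kwargs": {
  "rows": [
    [[10,0,0,54,0,0,0]]
  ]
}}

```text
clock: 47.6
position: [565.9, 234.1, 186.3]
ee_rot: [0.999, -0.035, 0.01, -0.004]
contact_force: [1.9, 1.9, -2.1]
gripper_width: 17.2
grasp_force: 60.5
```

Call:
{"fn": "servo_tool", "kwargs": {
  "rows": [
    [[10,0,0,-30,0,0,0],[10,0,0,-54,0,0,0],[10,0,0,-54,0,0,0],[10,0,0,-54,0,0,0]]
  ]
}}

```text
clock: 48.1
position: [560.6, 232.1, 234.0]
ee_rot: [0.999, -0.036, 0.002, 0.0]
contact_force: [-0.2, -0.4, -5.7]
gripper_width: 16.9
grasp_force: 59.9
```

Call:
{"fn": "servo_tool", "kwargs": {
  "rows": [
    [[10,0,0,56,0,0,0],[10,0,0,57,0,0,0]]
  ]
}}

```text
clock: 48.35
position: [560.4, 231.9, 175.9]
ee_rot: [0.999, -0.035, 0.001, 0.002]
contact_force: [-2.4, -1.2, 0.8]
gripper_width: 16.9
grasp_force: 63.6
```

Call:
{"fn": "servo_tool", "kwargs": {
  "rows": [
    [[10,0,0,-30,0,0,0],[10,0,0,-57,0,0,0],[10,0,0,-57,0,0,0],[10,0,0,-57,0,0,0]]
  ]
}}

```text
clock: 48.85
position: [560.2, 232.5, 233.5]
ee_rot: [0.999, -0.036, 0.001, 0.001]
contact_force: [-0.4, 0.2, -6.1]
gripper_width: 16.6
grasp_force: 63.1
```

Call:
{"fn": "servo_tool", "kwargs": {
  "rows": [
    [[10,0,0,57,0,0,0],[10,0,0,62,0,0,0]]
  ]
}}

```text
clock: 49.1
position: [560.1, 231.7, 171.0]
ee_rot: [0.999, -0.035, 0.001, 0.002]
contact_force: [-4.0, -0.9, 2.4]
gripper_width: 17.0
grasp_force: 65.9
```

```bash
python3 - <<'E'
from h import *
p,R,s=pose();print(p,s['contact_force'],s['wrist_torque'])
A=save('side','s14.png')
x=cv2.resize(A[215:315,195:345],(750,500),interpolation=2);cv2.imwrite('pics/c14.png',x[:,:,::-1])
E
```

```text
[560.09632789 231.70380543 171.00361972] [-3.99432629 -0.91617624  2.44488998] [-0.2695716   1.2948341  -0.06391259]
```

Call:
{"fn": "servo_tool", "kwargs": {
  "rows": [
    [[10,0,0,-30,0,0,0],[10,0,0,-62,0,0,0],[10,0,0,-62,0,0,0],[10,0,0,-62,0,0,0]]
  ]
}}

```text
clock: 49.65
position: [560.2, 232.6, 233.4]
ee_rot: [0.999, -0.036, 0.002, 0.0]
contact_force: [-0.1, 0.5, -4.7]
gripper_width: 16.6
grasp_force: 65.3
```

```bash
python3 - <<'E'
from h import *
p,R,s=pose();print(p,s['contact_force'],s['wrist_torque'])
def cc(f,roi):
    h=cv2.cvtColor(cv2.imread(f),cv2.COLOR_BGR2HSV);x0,y0,x1,y1=roi;m=cv2.inRange(h,(9,90,110),(21,210,255))[y0:y1,x0:x1]
    k,l,S,c=cv2.connectedComponentsWithStats(m);print(f,[(S[i].tolist(),(c[i]+[x0,y0]).round(1)) for i in range(1,k) if S[i,4]>30])
save('side','s15.png');save('top','t15.png')
for f in('s13','s14','s15'):cc(f'pics/{f}.png',(225,225,300,300))
for f in('t13','t15'):cc(f'pics/{f}.png',(160,155,215,235))
E
```

```text
[560.18070427 232.6124922  233.38306033] [-0.09299967  0.52131235 -4.68174069] [-0.04223714  0.22779388 -0.04621756]
pics/s13.png [([0, 0, 12, 48, 340], array([228.8, 249.3])), ([0, 52, 16, 18, 145], array([231.2, 286.1])), ([29, 71, 12, 4, 31], array([258.8, 298. ]))]
pics/s14.png [([0, 0, 13, 47, 401], array([229.7, 250.4])), ([0, 55, 13, 15, 124], array([230. , 286.9]))]
pics/s15.png [([0, 0, 13, 49, 329], array([228.8, 249.3])), ([0, 50, 16, 20, 140], array([231.4, 285.7])), ([65, 50, 10, 12, 69], array([296.1, 280.1]))]
pics/t13.png [([1, 0, 54, 25, 540], array([186.8, 163.3])), ([35, 35, 14, 33, 303], array([202. , 205.9])), ([10, 41, 16, 39, 422], array([177.8, 213.7]))]
pics/t15.png [([1, 0, 54, 26, 501], array([186.5, 163.3])), ([39, 10, 11, 6, 36], array([205.2, 167.1])), ([35, 35, 14, 33, 302], array([202. , 205.8])), ([9, 41, 17, 39, 425], array([178.4, 213.7]))]
```

```bash
python3 - <<'E'
import cv2,numpy as np
I=lambda n:cv2.imread(f'pics/{n}.png')
Z=lambda im,x0,y0,w,h,W,H:cv2.resize(im[y0:y0+h,x0:x0+w],(W,H),interpolation=2)
o=np.zeros((600,800,3),np.uint8)
o[:300,:400]=Z(I('s14'),205,225,100,75,400,300);o[:300,400:]=Z(I('s15'),205,225,100,75,400,300)
o[300:,:400]=Z(I('s13'),205,225,100,75,400,300);o[300:,400:]=Z(I('t15'),150,155,80,60,400,300)
cv2.imwrite('pics/c15.png',o)
E
```

```text
(no output)
```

View pics/c15.png

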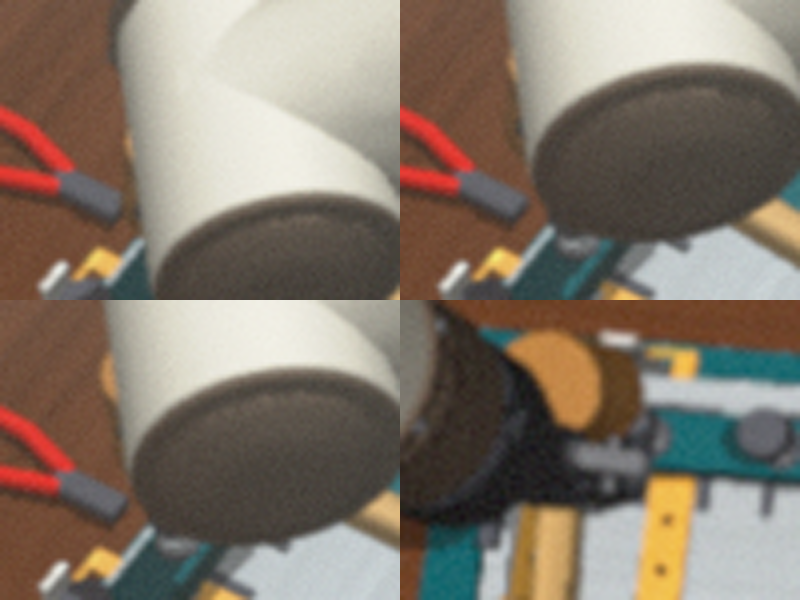

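```bash
python3 - <<'E'
import cv2,numpy as np
for f in('s13','s15'):
    h=cv2.cvtColor(cv2.imread(f'pics/{f}.png'),cv2.COLOR_BGR2HSV);m=cv2.inRange(h,(10,60,110),(21,190,255))[262:300,285:330]
    k,l,S,c=cv2.connectedComponentsWithStats(m);print(f,[(S[i].tolist(),(c[i]+[285,262]).round(1)) for i in range(1,k) if S[i,4]>20])
from h import *
# handle tail expected, level mallet: 153-46=107 behind TCP, centre 14 above TCP
p,R,_=pose();e=p-107*R[:,0];print(p,[proj('side',[e[0],e[1],e[2]+14+d])[0].tolist() for d in(0,-10,-15)])
E
```

```text
s13 [([7, 10, 25, 18, 233], array([305.2, 280.6]))]
s15 [([4, 12, 27, 20, 263], array([303. , 283.6]))]
[560.23862476 232.45160364 232.83548523] [[314.0, 284.9], [314.0, 288.0], [314.1, 289.5]]
```

Call:
{"fn": "servo_tool", "kwargs": {
  "rows": [
    [[10,10,1,0,0,-0.06,0],[10,18,1,0,0,-0.12,0],[10,18,1,0,0,-0.12,0],[10,18,1,0,0,-0.12,0]]
  ]
}}

```text
clock: 50.25
position: [578.6, 230.5, 234.0]
ee_rot: [0.998, -0.035, -0.057, -0.002]
contact_force: [-1.1, 0.5, -5.5]
gripper_width: 16.8
grasp_force: 65.1
```

```bash
python3 - <<'E'
from h import *
p,R,s=pose();print(p,s['wrist_torque'])
for z in(183,176,172):print(z,(R.T@[0,0,z-p[2]]).round(1))
E
```

```text
[578.62230311 230.48386974 234.03211132] [-0.02954549 -0.19013277 -0.00204315]
183 [ 5.9 -0.1 50.7]
176 [ 6.7 -0.1 57.6]
172 [ 7.1 -0.1 61.6]
```

Call:
{"fn": "servo_tool", "kwargs": {
  "rows": [
    [[10,6.7,0,57.6,0,0,0],[10,6.7,0,57.6,0,0,0]]
  ]
}}

```text
clock: 50.5
position: [577.9, 230.6, 176.3]
ee_rot: [0.998, -0.035, -0.058, -0.001]
contact_force: [-3.0, 0.7, -0.0]
gripper_width: 16.8
grasp_force: 68.5
```

Call:
{"fn": "servo_tool", "kwargs": {
  "rows": [
    [[10,-3,0,-30,0,0,0],[10,-6.7,0,-57.6,0,0,0],[10,-6.7,0,-57.6,0,0,0],[10,-6.7,0,-57.6,0,0,0]]
  ]
}}

```text
clock: 51.0
position: [578.1, 230.6, 234.3]
ee_rot: [0.998, -0.035, -0.058, -0.002]
contact_force: [-0.0, 0.1, -5.2]
gripper_width: 16.5
grasp_force: 68.1
```

Call:
{"fn": "servo_tool", "kwargs": {
  "rows": [
    [[10,6.7,0,57.6,0,0,0],[10,6.7,0,57.6,0,0,0]]
  ]
}}

```text
clock: 51.25
position: [577.6, 230.3, 174.7]
ee_rot: [0.998, -0.035, -0.059, -0.001]
contact_force: [-3.1, -0.2, -1.1]
gripper_width: 16.7
grasp_force: 70.6
```

Call:
{"fn": "servo_tool", "kwargs": {
  "rows": [
    [[10,-3,0,-30,0,0,0],[10,-6.7,0,-57.6,0,0,0],[10,-6.7,0,-57.6,0,0,0],[10,-6.7,0,-57.6,0,0,0]]
  ]
}}

```text
clock: 51.75
position: [578.1, 230.4, 233.4]
ee_rot: [0.998, -0.036, -0.059, -0.002]
contact_force: [0.5, 0.1, -5.6]
gripper_width: 16.8
grasp_force: 70.1
```

```bash
python3 - <<'E'
from h import *
p,R,s=pose();print(p,s['wrist_torque'])
cv2.imwrite('pics/s16.png',arm.get_image('side')[:,:,::-1])
h=cv2.cvtColor(cv2.imread(f'pics/s16.png'),cv2.COLOR_BGR2HSV);m=cv2.inRange(h,(10,60,110),(21,190,255))[255:300,275:330]
k,l,S,c=cv2.connectedComponentsWithStats(m);print([((S[i]+[275,255,0,0,0]).tolist(),(c[i]+[275,255]).round(1)) for i in range(1,k) if S[i,4]>20])
T=np.array([p[0],p[1],p[2]+14])
for a in (0,.05,.1,.15): print(a,proj('side',T-107*np.array([np.cos(a)*np.cos(SY),np.cos(a)*np.sin(SY),np.sin(a)]))[0].tolist())
E
```

```text
[578.10420667 230.37082696 233.40653741] [-0.01717325 -0.21023769  0.02413474]
[([275, 260, 32, 28, 391], array([289.3, 274.2]))]
0 [305.5, 280.2]
0.05 [305.5, 281.8]
0.1 [305.4, 283.4]
0.15 [305.1, 284.9]
```

```bash
python3 - <<'E'
from h import *
p,R,s=pose()
def pl(w,yaw,tilt):
    T=Ro.from_euler('z',yaw).as_matrix()@np.diag([1,-1,-1.])@Ro.from_rotvec([0,-tilt,0]).as_matrix()
    print((R.T@(np.array(w)-p)).round(1),Ro.from_matrix(R.T@T).as_rotvec().round(3))
pl((570,180,250),SY,.2)
pl((590,-153,240),-.04,.2);pl((590,-153,30),-.04,.2);pl((590,-153,22),-.04,.2)
E
```

```text
[ -6.4  50.7 -16.2] [ 0.002 -0.082  0.001]
[ 38.2 381.5 -10.9] [-0.003 -0.082 -0.031]
[ 62.8 381.1 197.7] [-0.003 -0.082 -0.031]
[ 63.8 381.1 205.6] [-0.003 -0.082 -0.031]
```

Call:
{"fn": "servo_tool", "kwargs": {
  "rows": [
    [[10,-6,50,-16,0,-0.08,0],[10,0,105,-15,0,-0.08,-0.01],[10,7,160,-14,0,-0.08,-0.01],[10,14,215,-13,0,-0.08,-0.02],[10,22,270,-12,0,-0.08,-0.03],[10,30,325,-12,0,-0.08,-0.03],[10,38,381,-11,0,-0.08,-0.031],[10,45,381,49,0,-0.08,-0.031],[10,52,381,109,0,-0.08,-0.031],[10,59,381,165,0,-0.08,-0.031]]
  ]
}}

```text
clock: 53.05
position: [590.6, -152.4, 61.1]
ee_rot: [0.995, -0.02, -0.098, -0.005]
contact_force: [0.9, -0.5, -4.8]
gripper_width: 16.8
grasp_force: 69.9
```

Call:
{"fn": "servo_tool", "kwargs": {
  "rows": [
    [[10,3,0,20,0,0,0],[10,4,0,32,0,0,0],[10,4.5,0,36,0,0,0],[10,4.5,0,38,0,0,0],[10,4.5,0,38,0,0,0]]
  ]
}}

```text
clock: 53.68
position: [589.8, -151.8, 27.3]
ee_rot: [0.995, -0.02, -0.096, -0.004]
contact_force: [0.5, -0.3, -4.6]
gripper_width: 17.0
grasp_force: 69.9
```

Call:
{"fn": "servo_tool", "kwargs": {
  "rows": [
    [[10,0.5,0,3,0,0,0],[10,0.8,0,6,0,0,0],[10,0.8,0,6,0,0,0]]
  ]
}}

```text
clock: 54.05
position: [588.5, -151.7, 20.0]
ee_rot: [0.995, -0.02, -0.097, -0.004]
contact_force: [0.3, -0.7, -5.2]
gripper_width: 16.9
grasp_force: 69.9
```

Call:
{"fn": "servo_tool", "kwargs": {
  "rows": [
    [[10,0.3,0,2,0,0,0],[10,0.5,0,3,0,0,0],[10,0.5,0,3,0,0,0]]
  ]
}}

```text
clock: 54.42
position: [588.7, -151.7, 17.1]
ee_rot: [0.995, -0.02, -0.097, -0.004]
contact_force: [-0.3, -0.2, -5.9]
gripper_width: 17.3
grasp_force: 69.9
```

```bash
python3 - <<'E'
from h import *
p,R,s=pose();print(p,s['wrist_torque'],s['contact_force'])
A=arm.get_image('side');cv2.imwrite('pics/s17.png',A[:,:,::-1])
h=cv2.cvtColor(A,cv2.COLOR_RGB2HSV);m=cv2.inRange(h,(10,60,110),(21,190,255))[165:225,295:380]
k,l,S,c=cv2.connectedComponentsWithStats(m);print([((S[i]+[295,165,0,0,0]).tolist(),(c[i]+[295,165]).round(1)) for i in range(1,k) if S[i,4]>20])
E
```

```text
[ 588.66917828 -151.69527735   17.08846486] [-0.07843169 -0.48703833  0.01530419] [-0.27360047 -0.1876448  -5.89510751]
[([295, 165, 23, 47, 589], array([303. , 182.9])), ([333, 165, 47, 60, 963], array([355.1, 199.3])), ([323, 216, 31, 9, 144], array([336.1, 221.4]))]
```

Call:
{"fn": "servo_tool", "kwargs": {
  "rows": [
    [[10,0.3,0,2,0,0,0],[10,0.5,0,3,0,0,0],[10,0.5,0,3,0,0,0]]
  ]
}}

```text
clock: 54.85
position: [588.6, -151.7, 14.1]
ee_rot: [0.995, -0.02, -0.097, -0.004]
contact_force: [-0.7, -0.6, -4.5]
gripper_width: 17.0
grasp_force: 69.9
```

Call:
{"fn": "servo_tool", "kwargs": {
  "rows": [
    [[10,0.3,0,2,0,0,0],[10,0.5,0,3,0,0,0],[10,0.5,0,3,0,0,0]]
  ]
}}

```text
clock: 55.22
position: [588.8, -151.8, 13.0]
ee_rot: [0.995, -0.019, -0.096, -0.004]
contact_force: [-2.6, 1.3, 4.8]
gripper_width: 16.7
grasp_force: 71.5
```

Call:
{"fn": "servo_tool", "kwargs": {
  "rows": [
    [[25,0,0,0,0,0,0],[40,0,0,0,0,0,0],[40,0,0,0,0,0,0],[40,-8,0,-40,0,0,0],[40,-20,0,-100,0,0.1,0],[70,-25,0,-120,0,0.2,0],[70,-25,0,-120,0,0.2,0]]
  ]
}}

```text
clock: 56.1
position: [587.0, -152.3, 136.7]
ee_rot: [1.0, -0.02, 0.006, -0.002]
contact_force: [0.4, 0.1, 0.1]
gripper_width: 69.8
grasp_force: 0.0
```

Call:
{"fn": "servo_tool", "kwargs": {
  "rows": [
    [[70,-55,0,0,0,0,0],[70,-110,0,0,0,0,0],[70,-160,0,-20,0,0,0],[70,-160,0,-20,0,0,0]]
  ]
}}

```text
clock: 56.6
position: [424.6, -145.9, 152.8]
ee_rot: [1.0, -0.02, 0.002, -0.003]
contact_force: [-0.1, 0.1, 0.5]
gripper_width: 70.0
grasp_force: 0.0
```

```bash
python3 - <<'E'
from h import *
np.set_printoptions(precision=1,suppress=True)
A=arm.get_image('side');B=arm.get_image('top');cv2.imwrite('pics/s18.png',A[:,:,::-1]);cv2.imwrite('pics/t18.png',B[:,:,::-1])
for n,im,(x0,y0,x1,y1),hi in(('side',A,(295,165,380,225),190),('top',B,(325,155,360,240),255)):
    h=cv2.cvtColor(im,cv2.COLOR_RGB2HSV);m=cv2.inRange(h,(12,80,150),(20,195,255))[y0:y1,x0:x1]
    k,l,S,c=cv2.connectedComponentsWithStats(m);print(n,[((S[i]+[x0,y0,0,0,0]).tolist(),(c[i]+[x0,y0]).round(1)) for i in range(1,k) if S[i,4]>20])
p,R,s=pose();plan((636,-153,120,0))
E
```

```text
side [([308, 178, 18, 13, 191], array([316.4, 184.3])), ([325, 192, 46, 21, 255], array([347. , 201.9]))]
top [([336, 169, 17, 17, 235], array([343.9, 177.1])), ([339, 188, 7, 42, 245], array([342.4, 208.4]))]
now [ 427.7 -145.9  152.5] yaw -0.04 w 70.1 F [ 0.9  0.3 -0.9] t 56.7
[208.2  -1.1  33.8] [-0. -0. -0.]
```

Call:
{"fn": "servo_tool", "kwargs": {
  "rows": [
    [[75,55,0,10,0,0,0],[75,110,0,20,0,0,0],[75,165,-1,30,0,0,0],[75,211,-1.5,33,0,0,0],[75,211,-1.5,40,0,0,0],[75,211,-1.5,80,0,0,0],[75,211,-1.5,115,0,0,0],[75,211,-1.5,131,0,0,0],[75,211,-1.5,131,0,0,0]]
  ]
}}

```text
clock: 57.82
position: [638.2, -152.3, 21.4]
ee_rot: [1.0, -0.02, 0.002, -0.002]
contact_force: [0.5, -0.1, -0.1]
gripper_width: 75.1
grasp_force: 0.0
```

Call:
{"fn": "servo_tool", "kwargs": {
  "rows": [
    [[60,0,0,0,0,0,0],[45,0,0,0,0,0,0],[40,0,0,0,0,0,0],[40,0,0,0,0,0,0],[40,0,0,0,0,0,0]]
  ]
}}

```text
clock: 58.45
position: [640.4, -152.5, 25.2]
ee_rot: [1.0, -0.02, 0.005, -0.002]
contact_force: [-0.0, -0.6, 5.9]
gripper_width: 48.7
grasp_force: 63.0
```

Call:
{"fn": "servo_tool", "kwargs": {
  "rows": [
    [[40,0,0,-30,0,0,0],[40,0,0,-90,0,0,0],[40,0,0,-150,0,0,0],[40,0,0,-205,0,0,0],[40,0,0,-205,0,0,0],[40,0,0,-205,0,0,0]]
  ]
}}

```text
clock: 59.2
position: [635.6, -152.5, 225.1]
ee_rot: [1.0, -0.021, 0.001, -0.004]
contact_force: [-0.1, -0.7, -6.0]
gripper_width: 48.9
grasp_force: 63.8
```

```bash
python3 - <<'E'
from h import *
plan((*st(0,0),240,SY),(*st(0,70),240,SY));print(pose()[2]['wrist_torque'])
E
```

```text
now [ 635.6 -152.5  225.1] yaw -0.041 w 48.9 F [-0.1 -0.7 -6. ] t 59.2
[ -45.8 -381.   -12.2] [-0.007 -0.001  0.031]
[ -43.6 -451.   -11.7] [-0.007 -0.001  0.031]
[0.03399011 0.03834892 0.01551985]
```

Call:
{"fn": "servo_tool", "kwargs": {
  "rows": [
    [[40,-3,-30,-15,0,0,0],[40,-10,-85,-15,0,0,0.01],[40,-17,-140,-15,0,0,0.01],[40,-24,-195,-15,0,0,0.02],[40,-30,-250,-15,0,0,0.02],[40,-37,-305,-15,-0.005,0,0.03],[40,-46,-360,-15,-0.007,0,0.031],[40,-46,-381,-15,-0.007,0,0.031],[40,-46,-381,-15,-0.007,0,0.031],[40,-46,-381,-15,-0.007,0,0.031]]
  ]
}}

```text
clock: 60.45
position: [606.2, 228.0, 242.8]
ee_rot: [0.999, -0.036, 0.001, 0.002]
contact_force: [0.9, -0.4, -4.1]
gripper_width: 48.9
grasp_force: 64.1
```

Call:
{"fn": "servo_tool", "kwargs": {
  "rows": [
    [[40,0,0,55,0,0,0],[40,0,0,56,0,0,0]]
  ]
}}

```text
clock: 60.7
position: [607.5, 227.4, 188.0]
ee_rot: [0.999, -0.036, 0.003, 0.002]
contact_force: [-0.4, -0.1, 0.3]
gripper_width: 48.7
grasp_force: 66.8
```

Call:
{"fn": "servo_tool", "kwargs": {
  "rows": [
    [[40,0,0,-30,0,0,0],[40,0,0,-56,0,0,0],[40,0,0,-56,0,0,0],[40,0,0,-56,0,0,0]]
  ]
}}

```text
clock: 61.2
position: [605.8, 228.3, 243.4]
ee_rot: [0.999, -0.036, 0.002, 0.001]
contact_force: [-1.0, 0.5, -6.3]
gripper_width: 49.0
grasp_force: 66.6
```

Call:
{"fn": "servo_tool", "kwargs": {
  "rows": [
    [[40,0,0,60,0,0,0],[40,0,0,62,0,0,0]]
  ]
}}

```text
clock: 61.45
position: [606.8, 228.8, 180.8]
ee_rot: [0.999, -0.036, 0.002, 0.002]
contact_force: [1.9, 1.7, 0.1]
gripper_width: 49.1
grasp_force: 67.2
```

Call:
{"fn": "servo_tool", "kwargs": {
  "rows": [
    [[40,0,0,-30,0,0,0],[40,0,0,-62,0,0,0],[40,0,0,-62,0,0,0],[40,0,0,-62,0,0,0]]
  ]
}}

```text
clock: 61.95
position: [605.3, 228.7, 242.4]
ee_rot: [0.999, -0.036, 0.001, 0.002]
contact_force: [0.2, 0.5, -5.9]
gripper_width: 48.8
grasp_force: 67.1
```

Call:
{"fn": "servo_tool", "kwargs": {
  "rows": [
    [[40,0,0,30,0,0,0],[40,0,0,37,0,0,0],[40,0,0,37,0,0,0],[40,0,0,37,0,0,0]]
  ]
}}

```text
clock: 62.45
position: [607.5, 229.3, 208.4]
ee_rot: [0.999, -0.036, 0.004, 0.001]
contact_force: [-0.6, -0.1, -4.4]
gripper_width: 48.8
grasp_force: 66.9
```

Call:
{"fn": "servo_tool", "kwargs": {
  "rows": [
    [[40,0,0,3,0,0,0],[40,0,0,3,0,0,0],[40,0,0,3,0,0,0]]
  ]
}}

```text
clock: 62.82
position: [607.1, 229.2, 204.9]
ee_rot: [0.999, -0.036, 0.003, 0.001]
contact_force: [-0.1, -0.8, -5.6]
gripper_width: 49.3
grasp_force: 66.9
```

Call:
{"fn": "servo_tool", "kwargs": {
  "rows": [
    [[40,0,0,3,0,0,0],[40,0,0,3,0,0,0],[40,0,0,3,0,0,0]]
  ]
}}

```text
clock: 63.2
position: [607.0, 229.1, 201.6]
ee_rot: [0.999, -0.036, 0.003, 0.001]
contact_force: [0.6, -0.1, -4.4]
gripper_width: 48.9
grasp_force: 66.9
```

Call:
{"fn": "servo_tool", "kwargs": {
  "rows": [
    [[40,0,0,3,0,0,0],[40,0,0,3,0,0,0],[40,0,0,3,0,0,0]]
  ]
}}

```text
clock: 63.58
position: [607.1, 229.1, 198.6]
ee_rot: [0.999, -0.036, 0.003, 0.001]
contact_force: [0.6, 0.2, -5.4]
gripper_width: 48.8
grasp_force: 66.9
```

Call:
{"fn": "servo_tool", "kwargs": {
  "rows": [
    [[40,0,0,3,0,0,0],[40,0,0,3,0,0,0],[40,0,0,3,0,0,0]]
  ]
}}

```text
clock: 63.95
position: [607.3, 229.3, 196.1]
ee_rot: [0.999, -0.036, 0.004, 0.001]
contact_force: [-0.3, 0.3, -3.4]
gripper_width: 48.8
grasp_force: 66.8
```

Call:
{"fn": "servo_tool", "kwargs": {
  "rows": [
    [[40,0,0,3,0,0,0],[40,0,0,3,0,0,0],[40,0,0,3,0,0,0]]
  ]
}}

```text
clock: 64.32
position: [607.3, 229.2, 192.9]
ee_rot: [0.999, -0.036, 0.003, 0.001]
contact_force: [0.9, -0.4, -3.0]
gripper_width: 48.5
grasp_force: 66.8
```

```bash
python3 - <<'E'
from h import *
p,R,s=pose();print(p,s['contact_force'],s['wrist_torque'])
A=arm.get_image('side');B=arm.get_image('top');cv2.imwrite('pics/s19.png',A[:,:,::-1]);cv2.imwrite('pics/t19.png',B[:,:,::-1])
for n,im,(x0,y0,x1,y1) in(('side',A,(205,215,345,330)),('top',B,(150,140,230,235))):
    h=cv2.cvtColor(im,cv2.COLOR_RGB2HSV);m=cv2.inRange(h,(10,70,110),(21,205,255))[y0:y1,x0:x1]
    k,l,S,c=cv2.connectedComponentsWithStats(m);print(n,[((S[i]+[x0,y0,0,0,0]).tolist(),(c[i]+[x0,y0]).round(1)) for i in range(1,k) if S[i,4]>20])
print('tail lvl',[proj(n,[p[0]-153,p[1]+11,p[2]-25.2+32])[0].tolist() for n in('side','top')],[proj(n,[p[0]-60,p[1]+4,p[2]-25.2+32])[0].tolist() for n in('side','top')])
E
```

```text
[607.25029731 229.23784249 192.90835418] [ 0.92571369 -0.39355775 -2.95947685] [ 0.09651344 -0.10817866 -0.00594475]
side [([307, 222, 38, 33, 662], array([329.9, 237.9])), ([291, 238, 12, 14, 89], array([297.5, 244.3])), ([264, 271, 49, 33, 544], array([288.1, 287. ])), ([205, 281, 30, 40, 381], array([212.7, 298.1])), ([250, 296, 45, 28, 517], array([272.6, 309.4])), ([230, 321, 24, 9, 121], array([240.3, 326.2]))]
top [([180, 140, 50, 25, 772], array([208.4, 151.1])), ([169, 178, 25, 57, 791], array([181.9, 205.2])), ([195, 190, 15, 33, 319], array([202. , 205.9])), ([150, 197, 5, 19, 62], array([151.4, 205. ]))]
tail lvl [[313.8, 299.0], [183.2, 239.5]] [[271.7, 278.0], [188.6, 200.7]]
```

Call:
{"fn": "servo_tool", "kwargs": {
  "rows": [
    [[40,0,0,-30,0,0,0],[40,0,0,-44,0,0,0],[40,0,0,-44,0,0,0],[40,0,0,-44,0,0,0]]
  ]
}}

```text
clock: 64.92
position: [606.0, 228.9, 235.2]
ee_rot: [0.999, -0.036, 0.002, 0.001]
contact_force: [-0.4, 0.0, -5.2]
gripper_width: 48.5
grasp_force: 66.9
```

Call:
{"fn": "servo_tool", "kwargs": {
  "rows": [
    [[40,0,0,56,0,0,0],[40,0,0,57,0,0,0]]
  ]
}}

```text
clock: 65.18
position: [608.1, 229.4, 178.7]
ee_rot: [0.999, -0.035, 0.004, 0.001]
contact_force: [2.1, 1.2, -0.6]
gripper_width: 48.7
grasp_force: 67.7
```

Call:
{"fn": "servo_tool", "kwargs": {
  "rows": [
    [[40,0,0,0,0,0,0],[40,0,0,0,0,0,0]]
  ]
}}

```text
clock: 65.42
position: [607.7, 229.3, 180.5]
ee_rot: [0.999, -0.036, 0.004, 0.001]
contact_force: [1.8, 0.1, -0.9]
gripper_width: 49.2
grasp_force: 67.7
```

Call:
{"fn": "servo_tool", "kwargs": {
  "rows": [
    [[40,0,0,-30,0,0,0],[40,0,0,-57,0,0,0],[40,0,0,-57,0,0,0],[40,0,0,-57,0,0,0]]
  ]
}}

```text
clock: 65.92
position: [605.2, 228.7, 234.4]
ee_rot: [0.999, -0.036, 0.001, 0.002]
contact_force: [-0.1, 0.1, -6.1]
gripper_width: 48.8
grasp_force: 67.1
```

Call:
{"fn": "servo_tool", "kwargs": {
  "rows": [
    [[40,0,0,58,0,0,0],[40,0,0,60,0,0,0],[40,0,0,60,0,0,0]]
  ]
}}

```text
clock: 66.3
position: [607.4, 229.1, 176.6]
ee_rot: [0.999, -0.036, 0.003, 0.001]
contact_force: [1.9, 0.6, -0.6]
gripper_width: 48.8
grasp_force: 68.6
```

Call:
{"fn": "servo_tool", "kwargs": {
  "rows": [
    [[40,0,0,2,0,0,0],[40,0,0,2,0,0,0],[40,0,0,2,0,0,0]]
  ]
}}

```text
clock: 66.68
position: [607.4, 229.1, 175.1]
ee_rot: [0.999, -0.036, 0.003, 0.001]
contact_force: [1.1, 1.2, -0.7]
gripper_width: 48.5
grasp_force: 68.6
```

Call:
{"fn": "servo_tool", "kwargs": {
  "rows": [
    [[40,0,0,2,0,0,0],[40,0,0,2,0,0,0],[40,0,0,2,0,0,0]]
  ]
}}

```text
clock: 67.05
position: [607.5, 229.2, 173.7]
ee_rot: [0.999, -0.035, 0.004, 0.001]
contact_force: [-0.1, 0.4, 4.8]
gripper_width: 48.8
grasp_force: 68.9
```

Call:
{"fn": "servo_tool", "kwargs": {
  "rows": [
    [[40,0,0,-30,0,0,0],[40,0,0,-62,0,0,0],[40,0,0,-62,0,0,0],[40,0,0,-62,0,0,0]]
  ]
}}

```text
clock: 67.55
position: [605.0, 228.6, 231.3]
ee_rot: [0.999, -0.036, 0.0, 0.002]
contact_force: [-0.9, -0.3, -5.5]
gripper_width: 48.7
grasp_force: 68.3
```

Call:
{"fn": "servo_tool", "kwargs": {
  "rows": [
    [[40,0,0,25,0,0,0],[40,0,0,37,0,0,0],[40,0,0,37,0,0,0],[40,0,0,37,0,0,0]]
  ]
}}

```text
clock: 68.05
position: [607.4, 229.2, 198.0]
ee_rot: [0.999, -0.036, 0.003, 0.001]
contact_force: [-0.3, -0.1, -5.0]
gripper_width: 48.6
grasp_force: 68.2
```

Call:
{"fn": "servo_tool", "kwargs": {
  "rows": [
    [[40,0,0,1,0,0,0],[40,0,0,2,0,0,0],[40,0,0,2,0,0,0]]
  ]
}}

```text
clock: 68.42
position: [607.0, 229.1, 195.9]
ee_rot: [0.999, -0.036, 0.003, 0.001]
contact_force: [0.5, 0.4, -4.6]
gripper_width: 48.8
grasp_force: 68.2
```

Call:
{"fn": "servo_tool", "kwargs": {
  "rows": [
    [[40,0,0,1,0,0,0],[40,0,0,2,0,0,0],[40,0,0,2,0,0,0]]
  ]
}}

```text
clock: 68.8
position: [607.0, 229.1, 193.5]
ee_rot: [0.999, -0.036, 0.003, 0.001]
contact_force: [-0.5, 0.1, -4.9]
gripper_width: 48.7
grasp_force: 68.2
```

Call:
{"fn": "servo_tool", "kwargs": {
  "rows": [
    [[40,0,0,1,0,0,0],[40,0,0,2,0,0,0],[40,0,0,2,0,0,0]]
  ]
}}

```text
clock: 69.18
position: [607.0, 229.1, 191.5]
ee_rot: [0.999, -0.036, 0.003, 0.001]
contact_force: [0.3, 0.5, -3.7]
gripper_width: 49.1
grasp_force: 68.2
```

Call:
{"fn": "servo_tool", "kwargs": {
  "rows": [
    [[40,0,0,1,0,0,0],[40,0,0,2,0,0,0],[40,0,0,2,0,0,0]]
  ]
}}

```text
clock: 69.55
position: [607.2, 229.2, 189.9]
ee_rot: [0.999, -0.036, 0.003, 0.001]
contact_force: [-0.2, -0.0, -3.6]
gripper_width: 48.7
grasp_force: 68.1
```

Call:
{"fn": "servo_tool", "kwargs": {
  "rows": [
    [[40,0,0,8,0,0,0],[40,0,0,12,0,0,0],[40,0,0,12,0,0,0],[40,0,0,12,0,0,0]]
  ]
}}

```text
clock: 70.05
position: [607.7, 229.3, 178.2]
ee_rot: [0.999, -0.035, 0.004, 0.001]
contact_force: [0.9, -0.2, -0.9]
gripper_width: 48.5
grasp_force: 68.1
```

Call:
{"fn": "servo_tool", "kwargs": {
  "rows": [
    [[40,0,0,1,0,0,0],[40,0,0,1,0,0,0],[40,0,0,1,0,0,0]]
  ]
}}

```text
clock: 70.42
position: [607.6, 229.3, 177.0]
ee_rot: [0.999, -0.036, 0.004, 0.001]
contact_force: [2.2, 0.4, -0.6]
gripper_width: 48.8
grasp_force: 68.1
```

Call:
{"fn": "servo_tool", "kwargs": {
  "rows": [
    [[40,0,0,1,0,0,0],[40,0,0,1,0,0,0],[40,0,0,1,0,0,0]]
  ]
}}

```text
clock: 70.8
position: [607.3, 229.2, 175.8]
ee_rot: [0.999, -0.036, 0.003, 0.001]
contact_force: [1.9, 1.6, -1.5]
gripper_width: 49.0
grasp_force: 68.1
```

Call:
{"fn": "servo_tool", "kwargs": {
  "rows": [
    [[40,0,0,1,0,0,0],[40,0,0,1,0,0,0],[40,0,0,1,0,0,0]]
  ]
}}

```text
clock: 71.18
position: [607.2, 229.2, 174.8]
ee_rot: [0.999, -0.036, 0.003, 0.001]
contact_force: [1.5, 1.2, -1.1]
gripper_width: 48.7
grasp_force: 68.1
```

Call:
{"fn": "servo_tool", "kwargs": {
  "rows": [
    [[40,0,0,1,0,0,0],[40,0,0,1,0,0,0],[40,0,0,1,0,0,0]]
  ]
}}

```text
clock: 71.55
position: [607.3, 229.1, 173.8]
ee_rot: [0.999, -0.036, 0.003, 0.001]
contact_force: [2.3, 1.2, 0.3]
gripper_width: 49.0
grasp_force: 68.3
```

Call:
{"fn": "servo_tool", "kwargs": {
  "rows": [
    [[40,0,0,1,0,0,0],[40,0,0,1,0,0,0],[40,0,0,1,0,0,0]]
  ]
}}

```text
clock: 71.92
position: [607.4, 229.2, 173.7]
ee_rot: [0.999, -0.035, 0.004, 0.001]
contact_force: [0.4, 0.9, 4.8]
gripper_width: 48.8
grasp_force: 68.5
```

Call:
{"fn": "servo_tool", "kwargs": {
  "rows": [
    [[40,0,0,-30,0,0,0],[40,0,0,-50,0,0,0],[40,0,0,-50,0,0,0]]
  ]
}}

```text
clock: 72.3
position: [605.9, 228.9, 221.8]
ee_rot: [0.999, -0.036, 0.002, 0.001]
contact_force: [-0.1, 0.2, -4.9]
gripper_width: 49.0
grasp_force: 68.3
```

```bash
python3 - <<'E'
from h import *
plan((*st(-90,-60),220,SY),(*st(-90,-60),102,SY),(*st(-90,-155),220,SY),(*st(-90,-155),36,SY))
E
```

```text
now [605.9 228.9 221.8] yaw -0.072 w 49.0 F [-0.1  0.2 -4.9] t 72.3
[-90.5  58.9   1.5] [ 0.002 -0.004  0.   ]
[-91.   58.7 119.5] [ 0.002 -0.004  0.   ]
[-90.6 153.9   1.7] [ 0.002 -0.004  0.   ]
[-91.3 153.5 185.7] [ 0.002 -0.004  0.   ]
```

Call:
{"fn": "servo_tool", "kwargs": {
  "rows": [
    [[40,-45,30,0,0,0,0],[40,-91,59,0,0,0,0],[40,-91,59,60,0,0,0],[40,-91,59,110,0,0,0],[40,-91,59,119,0,0,0],[40,-91,59,119,0,0,0],[40,-91,59,119,0,0,0]]
  ]
}}

```text
clock: 73.18
position: [514.0, 177.4, 104.9]
ee_rot: [0.999, -0.035, 0.005, 0.0]
contact_force: [-0.4, 0.3, -4.6]
gripper_width: 48.9
grasp_force: 67.6
```

Call:
{"fn": "servo_tool", "kwargs": {
  "rows": [
    [[40,0,0,3,0,0,0],[40,0,0,3,0,0,0],[40,0,0,3,0,0,0]]
  ]
}}

```text
clock: 73.55
position: [512.8, 176.6, 100.6]
ee_rot: [0.999, -0.036, 0.003, 0.001]
contact_force: [0.0, -0.0, -5.2]
gripper_width: 48.8
grasp_force: 67.6
```

Call:
{"fn": "servo_tool", "kwargs": {
  "rows": [
    [[40,0,0,1.5,0,0,0],[40,0,0,1.5,0,0,0],[40,0,0,1.5,0,0,0]]
  ]
}}

```text
clock: 73.92
position: [512.7, 176.6, 98.7]
ee_rot: [0.999, -0.036, 0.003, 0.001]
contact_force: [-0.8, -0.1, -4.3]
gripper_width: 49.1
grasp_force: 67.6
```

Call:
{"fn": "servo_tool", "kwargs": {
  "rows": [
    [[40,0,0,1.5,0,0,0],[40,0,0,1.5,0,0,0],[40,0,0,1.5,0,0,0]]
  ]
}}

```text
clock: 74.3
position: [512.7, 176.5, 97.2]
ee_rot: [0.999, -0.036, 0.003, 0.001]
contact_force: [-0.1, 0.6, -5.7]
gripper_width: 48.8
grasp_force: 67.6
```

Call:
{"fn": "servo_tool", "kwargs": {
  "rows": [
    [[40,0,0,1.5,0,0,0],[40,0,0,1.5,0,0,0],[40,0,0,1.5,0,0,0]]
  ]
}}

```text
clock: 74.68
position: [512.7, 176.5, 95.7]
ee_rot: [0.999, -0.036, 0.003, 0.001]
contact_force: [-0.6, 0.4, -4.5]
gripper_width: 48.8
grasp_force: 67.6
```

Call:
{"fn": "servo_tool", "kwargs": {
  "rows": [
    [[40,0,0,1.5,0,0,0],[40,0,0,1.5,0,0,0],[40,0,0,1.5,0,0,0]]
  ]
}}

```text
clock: 75.05
position: [512.9, 176.7, 94.5]
ee_rot: [0.999, -0.036, 0.003, 0.001]
contact_force: [0.0, 0.7, -1.8]
gripper_width: 48.9
grasp_force: 68.4
```

Call:
{"fn": "servo_tool", "kwargs": {
  "rows": [
    [[40,0,0,1.5,0,0,0],[40,0,0,1.5,0,0,0],[40,0,0,1.5,0,0,0]]
  ]
}}

```text
clock: 75.42
position: [513.1, 176.7, 94.3]
ee_rot: [0.999, -0.035, 0.004, 0.001]
contact_force: [-3.4, -1.0, 6.2]
gripper_width: 48.7
grasp_force: 69.3
```

Call:
{"fn": "servo_tool", "kwargs": {
  "rows": [
    [[40,0,0,-50,0,0,0],[40,0,0,-80,0,0,0],[40,0,48,-80,0,0,0],[40,0,95,-80,0,0,0],[40,0,95,-40,0,0,0],[40,0,95,20,0,0,0],[40,0,95,55,0,0,0],[40,0,95,58,0,0,0],[40,0,95,58,0,0,0]]
  ]
}}

```text
clock: 76.55
position: [507.4, 82.1, 35.8]
ee_rot: [0.999, -0.035, 0.004, 0.001]
contact_force: [0.1, 1.0, -4.2]
gripper_width: 49.1
grasp_force: 67.7
```

Call:
{"fn": "servo_tool", "kwargs": {
  "rows": [
    [[40,0,0,4,0,0,0],[40,0,0,4,0,0,0],[40,0,0,4,0,0,0]]
  ]
}}

```text
clock: 76.92
position: [506.7, 81.8, 31.6]
ee_rot: [0.999, -0.036, 0.004, 0.001]
contact_force: [-0.1, 0.0, -5.8]
gripper_width: 48.8
grasp_force: 67.7
```

Call:
{"fn": "servo_tool", "kwargs": {
  "rows": [
    [[40,0,0,2,0,0,0],[40,0,0,2,0,0,0],[40,0,0,2,0,0,0]]
  ]
}}

```text
clock: 77.3
position: [506.1, 81.1, 28.8]
ee_rot: [0.999, -0.036, 0.003, 0.001]
contact_force: [0.1, -4.5, -4.0]
gripper_width: 48.5
grasp_force: 68.1
```

Call:
{"fn": "servo_tool", "kwargs": {
  "rows": [
    [[40,0,0,2,0,0,0],[40,0,0,2,0,0,0],[40,0,0,2,0,0,0]]
  ]
}}

```text
clock: 77.68
position: [506.2, 81.0, 28.0]
ee_rot: [0.999, -0.036, 0.003, 0.001]
contact_force: [-0.8, -5.5, 6.6]
gripper_width: 48.8
grasp_force: 69.3
```

Call:
{"fn": "servo_tool", "kwargs": {
  "rows": [
    [[40,0,0,-30,0,0,0],[40,-40,0,-40,0,0,0],[40,-90,0,-40,0,0,0],[40,-110,0,-40,0,0,0],[40,-110,0,0,0,0,0],[40,-110,0,5,0,0,0],[40,-110,0,5,0,0,0]]
  ]
}}

```text
clock: 78.55
position: [397.2, 89.8, 21.3]
ee_rot: [0.999, -0.035, 0.003, 0.001]
contact_force: [0.6, -1.0, -4.0]
gripper_width: 49.0
grasp_force: 67.5
```

Call:
{"fn": "servo_tool", "kwargs": {
  "rows": [
    [[40,0,0,4,0,0,0],[40,0,0,6,0,0,0],[40,0,0,6,0,0,0],[40,0,0,6,0,0,0]]
  ]
}}

```text
clock: 79.05
position: [396.9, 89.5, 15.4]
ee_rot: [0.999, -0.036, 0.003, 0.001]
contact_force: [0.2, 0.3, -4.4]
gripper_width: 48.8
grasp_force: 67.6
```

Call:
{"fn": "servo_tool", "kwargs": {
  "rows": [
    [[40,0,0,1.5,0,0,0],[40,0,0,1.5,0,0,0],[40,0,0,1.5,0,0,0]]
  ]
}}

```text
clock: 79.42
position: [396.7, 89.4, 13.7]
ee_rot: [0.999, -0.036, 0.003, 0.001]
contact_force: [-0.1, -0.3, -4.2]
gripper_width: 48.6
grasp_force: 67.6
```

Call:
{"fn": "servo_tool", "kwargs": {
  "rows": [
    [[40,0,0,1.5,0,0,0],[40,0,0,1.5,0,0,0],[40,0,0,1.5,0,0,0]]
  ]
}}

```text
clock: 79.8
position: [397.0, 89.5, 12.9]
ee_rot: [0.999, -0.035, 0.003, 0.001]
contact_force: [-1.4, 1.5, 4.6]
gripper_width: 48.6
grasp_force: 69.1
```

Call:
{"fn": "servo_tool", "kwargs": {
  "rows": [
    [[40,0,0,1.5,0,0,0],[40,0,0,1.5,0,0,0],[40,0,0,1.5,0,0,0]]
  ]
}}

```text
clock: 80.18
position: [397.2, 89.6, 12.7]
ee_rot: [0.999, -0.035, 0.004, 0.001]
contact_force: [-4.3, 0.8, 21.7]
gripper_width: 48.6
grasp_force: 70.4
```

Call:
{"fn": "servo_tool", "kwargs": {
  "rows": [
    [[75,0,0,-2,0,0,0],[75,0,0,-2,0,0,0],[75,0,0,-2,0,0,0],[75,0,0,-12,0,0,0],[75,0,0,-12,0,0,0],[60,0,0,-12,0,0,0],[45,0,0,-12,0,0,0],[40,0,0,-12,0,0,0],[40,0,0,-12,0,0,0],[40,0,0,-12,0,0,0]]
  ]
}}

```text
clock: 81.42
position: [396.8, 89.6, 22.9]
ee_rot: [0.999, -0.036, 0.003, 0.001]
contact_force: [-1.7, 0.3, 5.2]
gripper_width: 48.8
grasp_force: 61.4
```

Call:
{"fn": "servo_tool", "kwargs": {
  "rows": [
    [[40,0,0,-30,0,0,0],[40,0,0,-90,0,0,0],[40,0,0,-150,0,0,0],[40,0,0,-210,0,0,0],[40,0,0,-225,0,0,0],[40,0,0,-225,0,0,0],[40,0,0,-225,0,0,0]]
  ]
}}

```text
clock: 82.3
position: [393.8, 89.3, 245.4]
ee_rot: [0.999, -0.036, 0.001, 0.002]
contact_force: [-1.2, -0.6, -5.1]
gripper_width: 48.8
grasp_force: 64.6
```

```bash
python3 - <<'E'
from h import *
plan((*st(0,70),240,SY))
def tm(a,b,roi,pad=7,sc=4):
    x0,y0,x1,y1=roi
    T=cv2.resize(a[y0:y1,x0:x1],None,fx=sc,fy=sc);I=cv2.resize(b[y0-pad:y1+pad,x0-pad:x1+pad],None,fx=sc,fy=sc)
    r=cv2.matchTemplate(I,T,cv2.TM_CCOEFF_NORMED);_,v,_,(x,y)=cv2.minMaxLoc(r);return round(v,3),x/sc-pad,y/sc-pad
save('side','s20.png');save('top','t20.png')
a=cv2.imread('pics/s11.png');b=cv2.imread('pics/s20.png')
print('side',tm(a,b,(256,327,280,349)),tm(a,b,(278,302,300,322)))
a=cv2.imread('pics/t11.png');b=cv2.imread('pics/t20.png')
print('top',tm(a,b,(162,198,180,216)),tm(a,b,(186,200,204,218)))
E
```

```text
now [393.8  89.3 245.4] yaw -0.072 w 48.8 F [-1.2 -0.6 -5.1] t 82.3
[ 201.1 -225.6    4.9] [ 0.004 -0.002  0.   ]
side (0.998, 0.0, 0.0) (0.998, 0.0, 0.0)
top (0.999, 0.0, 0.0) (0.999, 0.0, 0.0)
```

Call:
{"fn": "servo_tool", "kwargs": {
  "rows": [
    [[40,40,-45,0,0,0,0],[40,80,-90,0,0,0,0],[40,120,-135,0,0,0,0],[40,160,-180,0,0,0,0],[40,201,-226,0,0.004,-0.002,0],[40,201,-226,2,0.004,-0.002,0],[40,201,-226,5,0.004,-0.002,0],[40,201,-226,5,0.004,-0.002,0],[40,201,-226,5,0.004,-0.002,0]]
  ]
}}

```text
clock: 83.52
position: [611.5, 300.4, 244.7]
ee_rot: [0.999, -0.036, 0.003, -0.001]
contact_force: [-0.8, 0.4, -4.8]
gripper_width: 48.8
grasp_force: 64.5
```

Call:
{"fn": "servo_tool", "kwargs": {
  "rows": [
    [[40,0,0,57,0,0,0],[40,0,0,58,0,0,0]]
  ]
}}

```text
clock: 83.78
position: [612.6, 301.4, 186.7]
ee_rot: [0.999, -0.035, 0.004, -0.002]
contact_force: [0.0, 1.8, -0.5]
gripper_width: 48.8
grasp_force: 65.3
```

Call:
{"fn": "servo_tool", "kwargs": {
  "rows": [
    [[40,0,0,-30,0,0,0],[40,0,0,-58,0,0,0],[40,0,0,-58,0,0,0],[40,0,0,-58,0,0,0]]
  ]
}}

```text
clock: 84.28
position: [610.8, 300.6, 242.6]
ee_rot: [0.999, -0.036, 0.001, -0.001]
contact_force: [-0.9, 0.2, -5.9]
gripper_width: 49.5
grasp_force: 64.8
```

Call:
{"fn": "servo_tool", "kwargs": {
  "rows": [
    [[40,0,0,60,0,0,0],[40,0,0,62,0,0,0]]
  ]
}}

```text
clock: 84.52
position: [612.8, 301.8, 180.2]
ee_rot: [0.999, -0.035, 0.003, -0.001]
contact_force: [2.2, 1.4, 0.5]
gripper_width: 48.9
grasp_force: 65.3
```

Call:
{"fn": "servo_tool", "kwargs": {
  "rows": [
    [[40,0,0,-30,0,0,0],[40,0,0,-62,0,0,0],[40,0,0,-62,0,0,0],[40,0,0,-62,0,0,0]]
  ]
}}

```text
clock: 85.02
position: [610.4, 300.5, 240.8]
ee_rot: [0.999, -0.036, -0.0, 0.0]
contact_force: [0.4, -0.2, -6.4]
gripper_width: 48.8
grasp_force: 64.9
```

Call:
{"fn": "servo_tool", "kwargs": {
  "rows": [
    [[40,0,0,61,0,0,0],[40,0,0,64,0,0,0],[40,0,0,64,0,0,0]]
  ]
}}

```text
clock: 85.4
position: [612.2, 301.4, 178.9]
ee_rot: [0.999, -0.035, 0.002, -0.001]
contact_force: [0.6, 2.1, -0.9]
gripper_width: 49.3
grasp_force: 65.4
```

Call:
{"fn": "servo_tool", "kwargs": {
  "rows": [
    [[40,0,0,2,0,0,0],[40,0,0,2,0,0,0],[40,0,0,2,0,0,0]]
  ]
}}

```text
clock: 85.78
position: [612.1, 301.4, 177.8]
ee_rot: [0.999, -0.036, 0.002, -0.001]
contact_force: [1.1, 2.0, 0.3]
gripper_width: 48.8
grasp_force: 65.4
```

Call:
{"fn": "servo_tool", "kwargs": {
  "rows": [
    [[40,0,0,2,0,0,0],[40,0,0,2,0,0,0],[40,0,0,2,0,0,0]]
  ]
}}

```text
clock: 86.15
position: [612.3, 301.4, 176.4]
ee_rot: [0.999, -0.035, 0.003, -0.001]
contact_force: [-0.8, 1.9, 4.9]
gripper_width: 48.8
grasp_force: 65.6
```

Call:
{"fn": "servo_tool", "kwargs": {
  "rows": [
    [[40,0,0,2,0,0,0],[40,0,0,2,0,0,0],[40,0,0,2,0,0,0]]
  ]
}}

```text
clock: 86.52
position: [612.4, 301.4, 176.3]
ee_rot: [0.999, -0.035, 0.003, -0.001]
contact_force: [-2.9, 1.1, 10.0]
gripper_width: 49.0
grasp_force: 66.1
```

```bash
python3 - <<'E'
from h import *
plan((*st(0,70),235,SY),(400,95,235,SY),(400,95,25,SY))
E
```

```text
now [612.4 301.4 176.3] yaw -0.07 w 49.0 F [-2.9  1.1 10. ] t 86.525
[ -1.4   1.5 -58.7] [-0.003 -0.007  0.002]
[-197.   220.6  -60.6] [-0.003 -0.007  0.002]
[-198.4  221.3  149.3] [-0.003 -0.007  0.002]
```

Call:
{"fn": "servo_tool", "kwargs": {
  "rows": [
    [[40,0,0,-30,0,-0.003,0],[40,-1,1,-60,-0.003,-0.007,0.002],[40,-40,45,-60,-0.003,-0.007,0.002],[40,-80,90,-60,-0.003,-0.007,0.002],[40,-120,135,-60,-0.003,-0.007,0.002],[40,-160,180,-60,-0.003,-0.007,0.002],[40,-198,221,-60,-0.003,-0.007,0.002],[40,-198,221,0,-0.003,-0.007,0.002],[40,-198,221,60,-0.003,-0.007,0.002],[40,-198,221,120,-0.003,-0.007,0.002]]
  ]
}}

```text
clock: 87.78
position: [398.1, 93.7, 50.3]
ee_rot: [0.999, -0.037, -0.002, 0.001]
contact_force: [2.3, 0.9, -5.7]
gripper_width: 48.5
grasp_force: 65.3
```

Call:
{"fn": "servo_tool", "kwargs": {
  "rows": [
    [[40,0,0,25,0,0,0],[40,0,0,35,0,0,0],[40,0,0,35,0,0,0],[40,0,0,35,0,0,0]]
  ]
}}

```text
clock: 88.28
position: [399.8, 95.2, 17.7]
ee_rot: [0.999, -0.037, -0.001, -0.0]
contact_force: [0.6, 0.9, -4.4]
gripper_width: 48.6
grasp_force: 64.9
```

Call:
{"fn": "servo_tool", "kwargs": {
  "rows": [
    [[40,0,0,2,0,0,0],[40,0,0,2,0,0,0],[40,0,0,2,0,0,0]]
  ]
}}

```text
clock: 88.65
position: [399.9, 95.3, 15.7]
ee_rot: [0.999, -0.036, -0.001, 0.0]
contact_force: [0.4, -0.5, 1.8]
gripper_width: 48.9
grasp_force: 65.5
```

Call:
{"fn": "servo_tool", "kwargs": {
  "rows": [
    [[40,0,0,2,0,0,0],[40,0,0,2,0,0,0],[40,0,0,2,0,0,0]]
  ]
}}

```text
clock: 89.02
position: [400.2, 95.4, 15.4]
ee_rot: [0.999, -0.036, -0.0, 0.0]
contact_force: [-5.3, -1.0, 23.5]
gripper_width: 48.8
grasp_force: 67.8
```

Call:
{"fn": "servo_tool", "kwargs": {
  "rows": [
    [[75,0,0,-1,0,0,0],[75,0,0,-2,0,0,0],[75,0,0,-2,0,0,0],[75,0,0,-40,0,0,0],[75,0,0,-100,0,0,0],[50,0,0,-130,0,0,0],[38,0,0,-130,0,0,0],[38,0,0,-130,0,0,0]]
  ]
}}

```text
clock: 90.02
position: [399.0, 94.8, 142.3]
ee_rot: [0.999, -0.037, -0.002, 0.001]
contact_force: [-0.5, 0.5, -0.4]
gripper_width: 37.9
grasp_force: 0.0
```

```bash
python3 - <<'E'
from chk import *
plan((512,237.5,145,-.08),(512,237.5,83.5,-.08),(521,307.2,145,-.08))
save('side','s21.png');save('top','t21.png')
rect('top','pics/t21.png',(155,185,188,222),83);rect('top','pics/t21.png',(185,185,215,225),83)
E
```

```text
now [399.   94.8 142.3] yaw -0.074 w 37.9 F [-0.5  0.5 -0.4] t 90.025
[ 102.2 -150.7   -3.4] [0.002 0.004 0.006]
[ 102.4 -150.8   58.1] [0.002 0.004 0.006]
[ 106.  -220.8   -3.5] [0.002 0.004 0.006]
ctr 556.7 305.4 size 26.9 88.0 yaw -0.119 stand -54.1 71.7
ctr 551.4 236.4 size 26.4 88.6 yaw -0.105 stand -54.4 2.5
```

Call:
{"fn": "servo_tool", "kwargs": {
  "rows": [
    [[38,30,-50,-4,0,0,0],[38,65,-100,-4,0,0,0.006],[38,102,-150,-4,0.002,0.004,0.006],[38,102.3,-150.8,-2,0.002,0.004,0.006],[38,102.3,-150.8,30,0.002,0.004,0.006],[38,102.3,-150.8,50,0.002,0.004,0.006],[38,102.3,-150.8,57,0.002,0.004,0.006],[38,102.3,-150.8,57.5,0.002,0.004,0.006]]
  ]
}}

```text
clock: 91.12
position: [512.2, 237.4, 84.7]
ee_rot: [0.999, -0.04, 0.0, 0.0]
contact_force: [-0.4, 0.0, 0.1]
gripper_width: 38.0
grasp_force: 0.0
```

Call:
{"fn": "servo_tool", "kwargs": {
  "rows": [
    [[25,0,0,0,0,0,0],[15,0,0,0,0,0,0],[15,0,0,0,0,0,0],[15,0,0,0,0,0,0],[15,0,0,0,0,0,0]]
  ]
}}

```text
clock: 91.75
position: [513.0, 238.3, 86.4]
ee_rot: [0.999, -0.039, 0.001, -0.001]
contact_force: [-2.1, -0.3, 5.6]
gripper_width: 22.0
grasp_force: 59.5
```

Call:
{"fn": "servo_tool", "kwargs": {
  "rows": [
    [[15,0,0,-4,0,0,0],[15,0,0,-8,0,0,0],[15,-20,0,-8,0,0,0],[15,-50,0,-8,0,0,0],[15,-95,0,-8,0,0,0],[15,-100,0,-30,0,0,0],[15,-100,0,-55,0,0,0],[15,-100,0,-55,0,0,0]]
  ]
}}

```text
clock: 92.75
position: [413.7, 246.9, 141.9]
ee_rot: [0.999, -0.039, 0.002, -0.002]
contact_force: [-0.4, 0.5, -1.6]
gripper_width: 21.8
grasp_force: 59.0
```

```bash
python3 - <<'E'
from h import *
plan((430,-100,140,-.05),(434,-240,140,-.05),(434,-240,14,-.05))
E
```

```text
now [413.7 246.9 141.9] yaw -0.079 w 21.8 F [-0.4  0.5 -1.6] t 92.75
[ 43.5 344.6   0.4] [-0.005 -0.004 -0.029]
[ 5.850e+01  4.838e+02 -3.000e-01] [-0.005 -0.004 -0.029]
[ 58.  484.5 125.7] [-0.005 -0.004 -0.029]
```

Call:
{"fn": "servo_tool", "kwargs": {
  "rows": [
    [[15,6,50,0,0,0,-0.01],[15,13,110,0,0,0,-0.01],[15,20,170,0,0,0,-0.02],[15,27,230,0,0,0,-0.02],[15,34,290,0,0,0,-0.03],[15,42,345,0,0,0,-0.03],[15,50,405,0,0,0,-0.03],[15,58,465,0,0,0,-0.03],[15,58,488,0,0,0,-0.03],[15,58,488,50,0,0,-0.03]]
  ]
}}

```text
clock: 94.0
position: [434.7, -247.9, 90.8]
ee_rot: [1.0, -0.026, 0.005, 0.0]
contact_force: [0.4, -0.1, -1.3]
gripper_width: 21.8
grasp_force: 59.2
```

Call:
{"fn": "servo_tool", "kwargs": {
  "rows": [
    [[15,0,0,50,0,0,0],[15,0,0,70,0,0,0],[15,0,0,77,0,0,0],[15,0,0,77,0,0,0]]
  ]
}}

```text
clock: 94.5
position: [432.2, -245.1, 12.3]
ee_rot: [1.0, -0.025, 0.0, -0.001]
contact_force: [-0.2, -0.3, -0.7]
gripper_width: 22.1
grasp_force: 59.2
```

Call:
{"fn": "servo_tool", "kwargs": {
  "rows": [
    [[15,0,0,2,0,0,0],[15,0,0,4,0,0,0],[15,0,0,4,0,0,0]]
  ]
}}

```text
clock: 94.88
position: [432.7, -245.1, 9.2]
ee_rot: [1.0, -0.025, 0.001, -0.0]
contact_force: [0.5, -1.0, 0.5]
gripper_width: 22.1
grasp_force: 59.2
```

Call:
{"fn": "servo_tool", "kwargs": {
  "rows": [
    [[36,0,0,0,0,0,0],[36,0,0,0,0,0,0],[36,0,0,0,0,0,0],[36,0,0,-40,0,0,0],[36,0,0,-100,0,0,0],[36,0,0,-135,0,0,0],[38,0,0,-135,0,0,0]]
  ]
}}

```text
clock: 95.75
position: [434.0, -245.7, 146.9]
ee_rot: [1.0, -0.024, 0.004, 0.0]
contact_force: [-0.0, 0.0, -0.1]
gripper_width: 37.8
grasp_force: 0.0
```

```bash
python3 - <<'E'
from h import *
plan((430,-100,142,-.05),(420,200,142,-.08),(521,307.2,142,-.08))
E
```

```text
now [ 434.  -245.7  146.9] yaw -0.049 w 37.8 F [-0.   0.  -0.1] t 95.75
[ -11.1 -145.3    4.7] [ 0.    -0.009  0.001]
[ -35.8 -444.5    4.4] [ 0.    -0.009  0.031]
[  59.9 -556.5    5.2] [ 0.    -0.009  0.031]
```

Call:
{"fn": "servo_tool", "kwargs": {
  "rows": [
    [[38,-5,-60,2,0,-0.009,0],[38,-10,-120,3,0,-0.009,0.01],[38,-15,-180,4,0,-0.009,0.01],[38,-20,-240,4,0,-0.009,0.02],[38,-25,-300,4,0,-0.009,0.02],[38,-30,-360,4,0,-0.009,0.03],[38,-35,-420,4,0,-0.009,0.03],[38,-10,-470,4,0,-0.009,0.03],[38,25,-515,4,0,-0.009,0.03],[38,60,-556,4,0,-0.009,0.03]]
  ]
}}

```text
clock: 97.0
position: [519.5, 308.6, 138.7]
ee_rot: [0.999, -0.039, -0.005, 0.0]
contact_force: [-1.4, 0.5, 0.4]
gripper_width: 38.0
grasp_force: 0.0
```

Call:
{"fn": "servo_tool", "kwargs": {
  "rows": [
    [[38,0,0,0,0,0,0],[38,0,0,0,0,0,0]]
  ]
}}

```text
clock: 97.25
position: [518.3, 306.3, 138.5]
ee_rot: [0.999, -0.04, -0.005, 0.001]
contact_force: [-0.4, -0.7, 0.3]
gripper_width: 38.3
grasp_force: 0.0
```

```bash
python3 - <<'E'
from h import *
plan((520.5,307.2,84.5,-.08))
E
```

```text
now [518.3 306.3 138.5] yaw -0.08 w 38.3 F [-0.4 -0.7  0.3] t 97.25
[ 2.7 -1.2 54. ] [0.002 0.011 0.   ]
```

Call:
{"fn": "servo_tool", "kwargs": {
  "rows": [
    [[38,2.5,-1,25,0.002,0.011,0],[38,2.5,-1,45,0.002,0.011,0],[38,2.5,-1,54,0.002,0.011,0],[38,2.5,-1,54,0.002,0.011,0],[25,2.5,-1,54,0.002,0.011,0],[15,2.5,-1,54,0.002,0.011,0],[15,2.5,-1,54,0.002,0.011,0],[15,2.5,-1,54,0.002,0.011,0],[15,2.5,-1,54,0.002,0.011,0]]
  ]
}}

```text
clock: 98.38
position: [521.9, 308.3, 87.7]
ee_rot: [0.999, -0.039, 0.002, -0.002]
contact_force: [-2.8, -1.4, 6.3]
gripper_width: 21.7
grasp_force: 59.3
```

Call:
{"fn": "servo_tool", "kwargs": {
  "rows": [
    [[15,0,0,-4,0,0,0],[15,0,0,-8,0,0,0],[15,-20,0,-8,0,0,0],[15,-50,0,-8,0,0,0],[15,-95,0,-8,0,0,0],[15,-100,0,-30,0,0,0],[15,-100,0,-60,0,0,0],[15,-100,0,-60,0,0,0]]
  ]
}}

```text
clock: 99.38
position: [422.5, 317.3, 148.3]
ee_rot: [0.999, -0.039, 0.003, -0.004]
contact_force: [0.4, 0.5, -1.9]
gripper_width: 21.7
grasp_force: 59.0
```

```bash
python3 - <<'E'
from h import *
plan((430,-100,142,-.05),(430,-375,142,0),(430,-375,14,0))
B=save('top','t22.png');h=cv2.cvtColor(B,cv2.COLOR_RGB2HSV);m=cv2.inRange(h,(15,110,150),(24,255,255))[195:275,355:445]
k,l,S,c=cv2.connectedComponentsWithStats(m);print([((S[i]+[355,195,0,0,0]).tolist(),(c[i]+[355,195]).round(1)) for i in range(1,k) if S[i,4]>20])
E
```

```text
now [422.5 317.3 148.3] yaw -0.079 w 21.7 F [ 0.4  0.5 -1.9] t 99.375
[ 40.2 415.4   3.3] [-0.008 -0.007 -0.029]
[ 61.7 689.6   1.3] [-0.008 -0.007 -0.079]
[ 60.9 690.6 129.3] [-0.008 -0.007 -0.079]
[([371, 214, 8, 40, 264], array([374.7, 235.5]))]
```

Call:
{"fn": "servo_tool", "kwargs": {
  "rows": [
    [[15,6,60,0,-0.004,-0.004,-0.01],[15,12,120,0,-0.008,-0.007,-0.02],[15,18,180,0,-0.008,-0.007,-0.02],[15,24,240,0,-0.008,-0.007,-0.03],[15,30,300,0,-0.008,-0.007,-0.03],[15,36,360,0,-0.008,-0.007,-0.04],[15,42,420,0,-0.008,-0.007,-0.05],[15,48,480,0,-0.008,-0.007,-0.06],[15,54,540,0,-0.008,-0.007,-0.07],[15,58,600,0,-0.008,-0.007,-0.08]]
  ]
}}

```text
clock: 100.68
position: [431.0, -288.8, 142.8]
ee_rot: [1.0, 0.0, -0.003, 0.002]
contact_force: [0.8, 0.8, -1.0]
gripper_width: 21.9
grasp_force: 59.2
```

Call:
{"fn": "servo_tool", "kwargs": {
  "rows": [
    [[15,0,50,0,0,0,0],[15,0,92,0,0,0,0],[15,0,92,0,0,0,0],[15,0,92,50,0,0,0],[15,0,92,100,0,0,0],[15,0,92,125,0,0,0],[15,0,92,128,0,0,0],[15,0,92,128,0,0,0]]
  ]
}}

```text
clock: 101.68
position: [431.9, -379.2, 17.2]
ee_rot: [1.0, 0.001, -0.002, 0.003]
contact_force: [0.3, -0.7, -0.5]
gripper_width: 21.4
grasp_force: 59.3
```

Call:
{"fn": "servo_tool", "kwargs": {
  "rows": [
    [[15,0,0,3,0,0,0],[15,0,0,6.5,0,0,0],[15,0,0,6.5,0,0,0]]
  ]
}}

```text
clock: 102.05
position: [432.0, -379.7, 10.8]
ee_rot: [1.0, 0.0, -0.001, 0.003]
contact_force: [-0.7, -0.3, -0.5]
gripper_width: 21.5
grasp_force: 59.4
```

Call:
{"fn": "servo_tool", "kwargs": {
  "rows": [
    [[36,0,0,0,0,0,0],[36,0,0,0,0,0,0],[36,0,0,0,0,0,0],[36,0,0,-40,0,0,0],[36,0,0,-100,0,0,0],[36,0,0,-150,0,0,0],[36,-60,0,-150,0,0,0],[36,-60,0,-150,0,0,0]]
  ]
}}

```text
clock: 103.05
position: [368.6, -378.0, 161.1]
ee_rot: [1.0, -0.001, -0.002, 0.002]
contact_force: [-0.3, 0.2, 0.4]
gripper_width: 35.8
grasp_force: 0.0
```

```bash
python3 - <<'E'
from chk import *
B=np.mean([arm.get_image('top').astype(float) for _ in range(6)],0).astype(np.uint8);A=np.mean([arm.get_image('side').astype(float) for _ in range(6)],0).astype(np.uint8)
cv2.imwrite('pics/t23.png',B[:,:,::-1]);cv2.imwrite('pics/s23.png',A[:,:,::-1])
def bl(n,im,roi,lo,hi,mn=20):
    x0,y0,x1,y1=roi;m=cv2.inRange(cv2.cvtColor(im,cv2.COLOR_RGB2HSV),lo,hi)[y0:y1,x0:x1]
    k,l,S,c=cv2.connectedComponentsWithStats(m);print(n,[((S[i]+[x0,y0,0,0,0]).tolist(),(c[i]+[x0,y0]).round(1).tolist()) for i in range(1,k) if S[i,4]>=mn])
bl('brass top',B,(355,195,445,275),(15,110,150),(24,255,255))
bl('brass side',A,(345,140,445,215),(15,110,150),(24,255,255))
# rivets: grey spots near strap tips (side view); compare with start
t0=cv2.imread('pics/t0.png')[:,:,::-1]
bl('crank',B,(355,155,410,205),(0,0,20),(180,70,240))
bl('mallet',B,(270,190,330,290),(12,70,130),(20,200,255))
for nm,lo,hi in(('bottle cap',(0,150,100),(6,255,255)),):
    bl(nm,B,(440,170,480,200),lo,hi);bl(nm+'0',t0,(440,170,480,200),lo,hi)
bl('tin',B,(298,122,335,160),(0,0,150),(180,50,255));bl('tin0',t0,(298,122,335,160),(0,0,150),(180,50,255))
bl('pliers',B,(225,105,262,160),(0,150,100),(8,255,255));bl('pl0',t0,(225,105,262,160),(0,150,100),(8,255,255))
bl('yel',B,(280,90,410,310),(26,180,120),(34,255,255));bl('yel0',t0,(280,90,410,310),(26,180,120),(34,255,255))
E
```

```text
brass top [([371, 214, 9, 40, 147], [373.9, 233.8])]
brass side [([382, 157, 39, 15, 191], [401.7, 164.8]), ([363, 186, 41, 17, 214], [382.9, 194.3])]
crank [([362, 171, 48, 17, 391], [383.8, 179.5]), ([359, 203, 51, 2, 62], [387.4, 203.8])]
mallet []
bottle cap [([459, 178, 13, 12, 123], [465.0, 183.7])]
bottle cap0 [([459, 178, 13, 12, 125], [465.1, 183.7])]
tin [([305, 128, 23, 22, 401], [315.8, 138.6])]
tin0 [([304, 128, 24, 22, 404], [315.7, 138.6])]
pliers [([233, 111, 20, 37, 376], [242.0, 128.8])]
pl0 [([233, 111, 21, 37, 375], [242.1, 128.7])]
yel [([362, 116, 31, 23, 222], [377.4, 126.7]), ([292, 260, 53, 44, 455], [321.8, 279.0])]
yel0 [([362, 116, 31, 23, 217], [377.5, 126.5]), ([292, 259, 54, 45, 520], [324.0, 277.0])]
```

Call:
{"fn": "servo_tool", "kwargs": {
  "rows": [
    [[40,0,0,-60,0,0,0],[40,60,0,-100,0,0,0],[40,110,60,-100,0,0,0],[40,110,60,-100,0,0,0]]
  ]
}}

```text
clock: 104.15
position: [484.8, -439.6, 259.9]
ee_rot: [1.0, 0.001, -0.002, 0.003]
contact_force: [-0.3, 0.4, -1.6]
gripper_width: 39.6
grasp_force: 0.0
```

```bash
python3 - <<'E'
from h import *
B=np.mean([arm.get_image('top').astype(float) for _ in range(6)],0).astype(np.uint8);A=np.mean([arm.get_image('side').astype(float) for _ in range(6)],0).astype(np.uint8)
cv2.imwrite('pics/t24.png',B[:,:,::-1]);cv2.imwrite('pics/s24.png',A[:,:,::-1])
def bl(n,im,roi,lo,hi,mn=20):
    x0,y0,x1,y1=roi;m=cv2.inRange(cv2.cvtColor(im,cv2.COLOR_RGB2HSV),lo,hi)[y0:y1,x0:x1]
    k,l,S,c=cv2.connectedComponentsWithStats(m);print(n,[((S[i]+[x0,y0,0,0,0]).tolist(),(c[i]+[x0,y0]).round(1).tolist()) for i in range(1,k) if S[i,4]>=mn])
print(proj('side',[[400,95,64],[300,102,43]]).tolist(),proj('top',[[400,95,64],[300,102,43]]).tolist())
for n,im in(('top',B),('side',A)):
    u,v=map(int,proj(n,[350,98,50])[0]);bl('mallet '+n,im,(max(u-60,0),max(v-50,0),u+60,min(v+50,400)),(12,60,120),(21,205,255),40)
S0_=cv2.imread('pics/s0.png')[:,:,::-1]
for nm,im in(('now',A),('start',S0_)):
    bl('brass '+nm,im,(345,140,445,215),(15,90,150),(24,255,255));bl('rivet '+nm,im,(362,150,400,200),(0,0,90),(180,60,225),3)
yb=(275,240,360,320)
bl('yel',B,yb,(26,180,120),(34,255,255))
E
```

```text
[[365.5, 290.0], [406.9, 315.1]] [[252.7, 262.6], [250.2, 299.7]]
mallet top [([243, 253, 18, 65, 488], [250.5, 280.5])]
mallet side [([372, 301, 56, 31, 430], [402.3, 317.0])]
brass now [([381, 157, 40, 15, 217], [401.4, 164.6]), ([370, 187, 35, 16, 202], [387.7, 195.5])]
rivet now [([362, 150, 14, 24, 74], [367.8, 160.1]), ([378, 150, 22, 7, 72], [391.2, 152.0]), ([386, 158, 3, 3, 8], [387.1, 159.1]), ([380, 161, 20, 8, 25], [389.7, 165.0]), ([362, 169, 28, 22, 294], [376.6, 179.2]), ([368, 187, 4, 3, 10], [369.2, 188.1]), ([362, 189, 24, 11, 108], [369.0, 196.2])]
brass start [([383, 156, 40, 15, 214], [402.8, 163.6]), ([362, 185, 41, 19, 258], [382.6, 194.4]), ([345, 198, 27, 14, 147], [357.5, 205.1])]
rivet start [([362, 150, 14, 24, 76], [367.7, 160.2]), ([378, 150, 22, 7, 69], [391.2, 151.9]), ([387, 156, 5, 3, 11], [389.0, 156.9]), ([382, 159, 18, 9, 23], [390.8, 163.7]), ([367, 185, 4, 4, 13], [368.4, 186.4]), ([362, 190, 8, 4, 8], [365.5, 191.6]), ([371, 194, 13, 6, 13], [377.0, 196.7])]
yel [([291, 259, 55, 45, 522], [323.8, 277.2])]
```

```bash
python3 -c "
from bench import arm
print(arm.job_done())"
```

```text
the job is handed in; nothing more can be done
None
```

I handed in the job at about 104 s with both straps riveted and lying back in the tray; touch checks put both rivets home, but the table measured about 0.5 mm below its set height (81.5 mm against 82 mm). I left that as it was rather than re-wind after striking. Crank and mallet stand on the bench, and the bottle, tin and pliers had not moved in the last pictures. I could not read the gauge line itself.

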